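# Tip the kiln posts back into their crates

## Robot

A 7-joint arm with a two-finger parallel gripper is mounted at the origin on the work surface. World frame = base frame: x ahead of the robot, y to its left, z up, the work surface at z = 0. Lengths are in m, angles in rad, forces in N, time in s.
With the tool pointing down it reaches from about 0.4 to 0.85 m from the base axis. Payload 10.4 kg.
Tool frame: the origin (TCP) lies at the very end of the fingers, on their centre line; the grasp point (between the pads) lies 19 mm behind it; z points along the fingers, y is the line along which they close (so a half turn about z gives the same grasp; the last joint's range is limited). The gripper opens to 87 mm and grips with 3 to 60 N. Pads are 19 mm wide; open, the fingers measure 117 mm over their backs; the gripper's body (75 mm by 190 mm) begins 51 mm behind the grasp point.
Start: joints at [-1.125, 0.332, -0.065, 1.46, 0.022, 1.35, -0.088], TCP at [0.282, 0.558, 0.223] pointing down, gripper open.
Joint ranges: [-2.6, 2.6], [-0.5, 2.12], [-1.47, 1.34], [0.16, 2.42], [-1.27, 4.41], [0.06, 2.06], [-2.6, 2.6]. Speed limits (rad/s): [2.22, 2.22, 2.79, 2.79, 3.14, 3.14, 3.14].

## Interface

Orientations are given as a unit quaternion [x, y, z, w].
In Python, from bench import status, camera, order gives the robot as it stands.
- The arm moves only by the tool jog_arm, never from a script. Its argument "plan" is a list of rows, each a list of 7 numbers: the turn, a rotation vector about the tool's x, y, z in rad, then the shift along the tool's x, y, z in mm, then the opening, from -1 (shut) to 1 (fully open). A call has 1 to 12 rows; each row is the pose to reach, as a shift and turn from the pose commanded when the call began, along the tool's axes at that moment; what a row does not reach only later rows make up. A row lasts 1/10 s, in which the tool goes at most 50 mm and 8.59 degrees, less where a joint would pass 70% of its speed; a pose out of reach is approached as far as the arm can. A call with a gripper value outside its range is refused whole. The fingers move at their own pace and stop on an object; "squeeze" is the grip in N (left out, the last holds). Time passes only in rows, so rows that repeat a pose let the fingers close. It gives the time, the measured TCP pose, the force, the opening and the grip force at its end, in the units of the state.
- status.read_state(): the state, without advancing time (a new reading comes with each control period).
- camera(name): name is "side" or "top" or "wrist"; returns a dict with "image" (384x512x3 uint8, red, green, blue), "z_map" (384x512 float32, m along the optical axis (not along the pixel's ray), 0 where there is no reading), "fx", "fy", "cx", "cy" (pixels), "k1" (the pictures are not rectified: a ray, as slopes to the right and down, at radius r is drawn at 1 + k1 r^2 times it, then the intrinsics apply), "world_from_camera" (4x4, takes a point from camera to world coordinates); the wrist camera has in their place "mount" (4x4, takes a point from camera to tool coordinates, whose origin is the TCP and whose axes are the flange's). Camera axes: x right, y down, z forward; pixel columns grow to the right and rows downward; lengths in m; the calibration is good to about 2 mm. A picture is of the moment at which its call begins: read the wrist's pose just before it.
- order.close_job(): hands the job in; it is judged then, once.
The state is a dict: "time": time; "joint_positions": joint angles; "joint_vel": joint speeds; "joint_torque": joint torques, N m; "ee_pos": TCP position; "eef_rot": TCP orientation; "ft_force": force on the tool from outside, world axes, zero at the start; "torque": the same for the moment, N m; "width": finger opening in m; "grip_force": force on a finger pad.
Only numpy, scipy, OpenCV 4.12 (cv2) and the standard library are available. Lean on these libraries where they do the work, as an engineer would, in place of code of your own. Each camera call takes 0.05 s, during which the arm holds its last target. There are 200 camera calls.

## Task

Put the kiln posts away by length: first pick the one long post off the tray and put it in the crate that already holds a long post, then take the tray by its leaning grip and tip it over the other crate so that all four short posts slide off into it. Lastly set the empty tray gently back down, flat in the middle of its board, letting go only once it rests there, and leave everything else on the table where it is.

Things in the scene. Friction and masses are not known exactly. Their poses are not given: they have to be found in the camera images.
- tray: loose plywood tray, 0.3 kg: floor 200 (x) x 140 (y) x 6 mm, origin at the centre of its underside. Side walls 6 mm thick, top at z = 30; +x end open (pouring lip); -x end wall 8 mm thick, top at 40, from which a dark grip plate rises, 60 wide (y), 10 thick, leaning 30 degrees out to -x. Starts on the ware board: long post across its middle, two short posts near the lip, two near the grip
- tray_grip (a point): point in the middle of the tray's leaning grip plate, 24 mm below its upper end (slope length), at (-117, 0, 63) mm in the tray's frame; axes parallel to the tray's. The plate's slope runs along (-0.5, 0, 0.866), its faces look along (0.866, 0, 0.5) and back
- tray_lip (a point): middle of the tray's open edge on its floor's upper side, at (100, 0, 6) mm in the tray's frame; axes parallel to the tray's
- ware_board: fixed plain board that the tray lies on, 270 (x) x 180 (y) x 18 mm, origin at the centre of its underside; top at z = 18 mm
- long_post: a square bar of pale fired clay (kiln post), 26 x 26 mm in section, 80 mm long along its own y, lying on a long side; origin at the centre of its underside as it lies at the start (13 mm below its middle); the only long one on the tray
- short_post1: a square bar of pale fired clay (kiln post), 26 x 26 mm in section, 34 mm long along its own y, lying on a long side; origin at the centre of its underside as it lies at the start (13 mm below its middle); starts on the tray
- short_post2: a square bar of pale fired clay (kiln post), 26 x 26 mm in section, 34 mm long along its own y, lying on a long side; origin at the centre of its underside as it lies at the start (13 mm below its middle); starts on the tray
- short_post3: a square bar of pale fired clay (kiln post), 26 x 26 mm in section, 34 mm long along its own y, lying on a long side; origin at the centre of its underside as it lies at the start (13 mm below its middle); starts on the tray
- short_post4: a square bar of pale fired clay (kiln post), 26 x 26 mm in section, 34 mm long along its own y, lying on a long side; origin at the centre of its underside as it lies at the start (13 mm below its middle); starts on the tray
- long_crate: open plywood crate, fixed, 170 (x) x 180 (y) x 65 mm outside, walls and floor 8 mm, origin at the centre of its underside, z up; it holds one long post from the start (long_sample); the two crates look alike, stand left and right of the ware board and may be swapped
- short_crate: open plywood crate, fixed, 170 (x) x 180 (y) x 65 mm outside, walls and floor 8 mm, origin at the centre of its underside, z up; it holds one short post from the start (short_sample); the two crates look alike, stand left and right of the ware board and may be swapped
- long_sample: a square bar of pale fired clay (kiln post), 26 x 26 mm in section, 80 mm long along its own y, lying on a long side; origin at the centre of its underside as it lies at the start (13 mm below its middle); starts in the long posts' crate, on its +x side
- short_sample: a square bar of pale fired clay (kiln post), 26 x 26 mm in section, 34 mm long along its own y, lying on a long side; origin at the centre of its underside as it lies at the start (13 mm below its middle); starts in the short posts' crate, on its +x side
- water_bowl: bystander: white bowl, 100 mm across, 45 mm high, beyond the tray; origin under its centre
- slip_jar: bystander: closed glass jar, 60 mm across, 85 mm high, beyond the tray; origin under its centre
- wood_tool: bystander: wooden spatula tool 190 mm long, lying on the robot's side of the table; along its own x
- rib: bystander: flat wooden rib, 88 x 48 x 7 mm, lying on the robot's side of the table; origin under its centre
- cork_stub: bystander: upright cork stub, 30 mm across, 30 mm high, between the ware board and a crate; origin under its centre
- clay_offcut: bystander: small block of grey clay, 32 x 28 x 22 mm, between the ware board and a crate; origin under its centre
Things that resemble listed ones, but are neither listed nor needed, are in the scene too. What is shaped like the short_post4 but purple is not meant.

How it is judged:
On the way, in this order (a step that is already met when the one before it is completed fails the run):
1. the long post lies in the crate that holds the long post, with the four short posts still on the tray (x of long_post in the frame of long_crate between -0.085 and 0.085 m and y of long_post in the frame of long_crate between -0.09 and 0.09 m and z of long_post in the frame of long_crate between 0 and 0.065 m and distance between each of short_post1, short_post2, short_post3, short_post4 and tray below 0.14 m), for 0.2 s.
2. the tray is tipped (over 15 degrees) with its lip over the short posts' crate (angle between tray's own z axis and vertical above 0.26 rad and x of tray_lip in the frame of short_crate between -0.1 and 0.1 m and y of tray_lip in the frame of short_crate between -0.105 and 0.105 m), for 0.05 s.
3. all four short posts are in their crate while the tray is still off its board (x of short_post1 in the frame of short_crate between -0.085 and 0.085 m and y of short_post1 in the frame of short_crate between -0.09 and 0.09 m and z of short_post1 in the frame of short_crate between 0 and 0.065 m and x of short_post2 in the frame of short_crate between -0.085 and 0.085 m and y of short_post2 in the frame of short_crate between -0.09 and 0.09 m and z of short_post2 in the frame of short_crate between 0 and 0.065 m and x of short_post3 in the frame of short_crate between -0.085 and 0.085 m and y of short_post3 in the frame of short_crate between -0.09 and 0.09 m and z of short_post3 in the frame of short_crate between 0 and 0.065 m and x of short_post4 in the frame of short_crate between -0.085 and 0.085 m and y of short_post4 in the frame of short_crate between -0.09 and 0.09 m and z of short_post4 in the frame of short_crate between 0 and 0.065 m and z of tray_grip in the frame of ware_board above 0.1 m), for 0.1 s.
4. the tray touches down level on its board while the fingers still hold it (contact force between the fingers and tray above 8 N and contact force between tray and ware_board above 0.3 N and z of tray in the frame of ware_board below 0.025 m and angle between tray's own z axis and vertical below 0.1 rad), for 0.05 s.
At the end, for the whole second after the job is handed in: Both long posts lie inside the long crate and all five short posts inside the short crate, below the rims, at rest; the tray lies flat (within 3 degrees) on the ware board, its centre within 50 mm along and 40 mm across of the board's centre (x of long_post in the frame of long_crate between -0.085 and 0.085 m and y of long_post in the frame of long_crate between -0.09 and 0.09 m and z of long_post in the frame of long_crate between 0 and 0.065 m and x of long_sample in the frame of long_crate between -0.085 and 0.085 m and y of long_sample in the frame of long_crate between -0.09 and 0.09 m and z of long_sample in the frame of long_crate between 0 and 0.065 m and x of short_post1 in the frame of short_crate between -0.085 and 0.085 m and y of short_post1 in the frame of short_crate between -0.09 and 0.09 m and z of short_post1 in the frame of short_crate between 0 and 0.065 m and x of short_post2 in the frame of short_crate between -0.085 and 0.085 m and y of short_post2 in the frame of short_crate between -0.09 and 0.09 m and z of short_post2 in the frame of short_crate between 0 and 0.065 m and x of short_post3 in the frame of short_crate between -0.085 and 0.085 m and y of short_post3 in the frame of short_crate between -0.09 and 0.09 m and z of short_post3 in the frame of short_crate between 0 and 0.065 m and x of short_post4 in the frame of short_crate between -0.085 and 0.085 m and y of short_post4 in the frame of short_crate between -0.09 and 0.09 m and z of short_post4 in the frame of short_crate between 0 and 0.065 m and x of short_sample in the frame of short_crate between -0.085 and 0.085 m and y of short_sample in the frame of short_crate between -0.09 and 0.09 m and z of short_sample in the frame of short_crate between 0 and 0.065 m and x of tray in the frame of ware_board between -0.05 and 0.05 m and y of tray in the frame of ware_board between -0.04 and 0.04 m and z of tray in the frame of ware_board between -0.022 and 0.022 m and angle between tray's own z axis and vertical below 0.05 rad and linear speed of tray below 0.02 m/s and linear speed of each of short_post1, short_post2, short_post3, short_post4, long_post below 0.03 m/s); the robot touches nothing.
It fails at once if a bystander (bowl, jar, spatula, rib, cork or clay offcut) is pushed more than 30 mm away (distance of any of water_bowl, slip_jar, wood_tool, rib, cork_stub, clay_offcut from where it was at the start of the episode above 0.03 m).
It fails at once if the tray is pressed hard on its board (over 100 N) (contact force between tray and ware_board above 100 N).
It also fails if it takes over 62 s, if anything falls off the work surface, if the arm or the gripper's body presses on something with over 40 N, if the wrist force passes 120 N, or if a joint passes its speed limit or range.

## Working session

There is one attempt and no reset: what is moved stays moved. The work goes in short steps, Python scripts to look and compute and a tool call to move; the robot and the scene stay as the last step left them, time stands still between calls to the robot, and variables do not carry over. Pictures are saved under pics/ and viewed, at most 10 in all, crops included, and the job is handed in when it is done.

Besides the shell and the picture viewer there is one more tool, called after ">>>" by a JSON object that holds its "name" and its "arguments", one argument or row to a line. jog_arm: Moves the arm, as the interface text tells. Its arguments: {"type":"object","properties":{"plan":{"type":"array"},"squeeze":{"type":"number"}},"required":["plan"]}

```bash
mkdir -p pics; ls
cat > h.py <<'E'
import numpy as np, cv2
from bench import status, camera, order
from scipy.spatial.transform import Rotation as R
def cloud(c):
    h,w=c["z_map"].shape; u,v=np.meshgrid(np.arange(w),np.arange(h))
    K=np.array([[c["fx"],0,c["cx"]],[0,c["fy"],c["cy"]],[0,0,1]])
    x=(u-c["cx"])/c["fx"]; y=(v-c["cy"])/c["fy"]; a,b=x.copy(),y.copy()
    for _ in range(20):
        s=1+c["k1"]*(a*a+b*b); a,b=x/s,y/s
    z=c["z_map"]; P=np.stack([a*z,b*z,z],-1)
    if "world_from_camera" in c: T=c["world_from_camera"]
    else:
        s=c["st"]; T=np.eye(4); T[:3,:3]=R.from_quat(s["eef_rot"]).as_matrix(); T[:3,3]=s["ee_pos"]; T=T@c["mount"]
    T=np.array(T); P=P@T[:3,:3].T+T[:3,3]; P[z==0]=np.nan
    return P
def shot(n,f):
    s=status.read_state(); c=camera(n); c["st"]=s
    cv2.imwrite("pics/"+f,c["image"][...,::-1]); np.save("pics/"+f+".npy",cloud(c)); return c
E
python3 - <<'E'
from h import *
for n in("top","side"):
    c=shot(n,n+"0.png"); print(n,c["fx"],c["k1"],np.round(c["world_from_camera"],3).tolist())
print(status.read_state())
a=cv2.imread("pics/top0.png");
E
```

```text
pics
top 402.28087551532224 -0.10467060205692091 [[0.008, -0.99, 0.14, 0.394], [-1.0, -0.011, -0.021, 0.025], [0.022, -0.139, -0.99, 1.107], [0.0, 0.0, 0.0, 1.0]]
side 408.4374743397004 -0.00038640318687885447 [[0.884, -0.361, 0.297, 0.212], [-0.467, -0.658, 0.59, -0.619], [-0.017, -0.661, -0.751, 0.885], [0.0, 0.0, 0.0, 1.0]]
{'time': 0.1, 'joint_positions': array([-1.12457171,  0.33278888, -0.06471068,  1.46084484,  0.02159462,
        1.34987014, -0.08848486]), 'joint_vel': array([-0.00109503, -0.00149332,  0.00143978, -0.00378024,  0.00067712,
        0.00039156,  0.00022936]), 'joint_torque': array([ 1.38195068e-03, -6.24544430e+01,  2.45155580e-02, -3.90715992e+01,
       -6.13163388e-02,  3.65963287e-02,  6.42762711e-05]), 'ee_pos': array([0.28224389, 0.55726982, 0.22185184]), 'eef_rot': array([ 2.32250454e-01,  9.72655827e-01, -5.96207790e-04, -1.19246692e-04]), 'ft_force': array([ 0.05899818, -0.5958005 , -0.12549029]), 'torque': array([ 0.0122956 , -0.03062049, -0.00593369]), 'grip_force': 0.0, 'width': 0.08733906126361042}
```

View pics/top0.png

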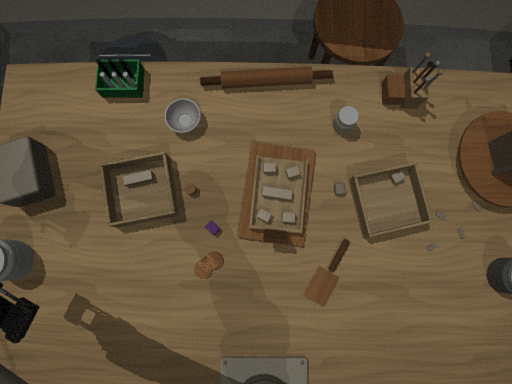

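View pics/side0.png

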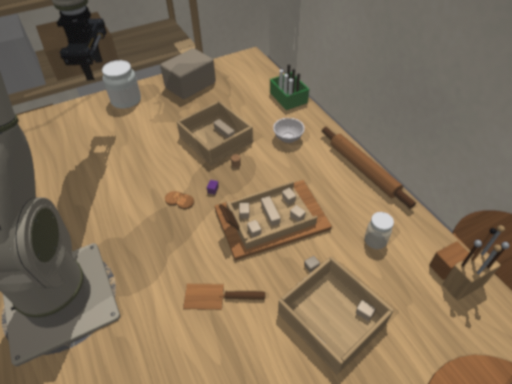

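The top view shows the long-post crate left (139,189), the short-post crate right (390,201), and the tray at (278,195) with its grip toward the robot. The long post is at (277,193) with two short posts on each side. The cork is at (193,190) and the offcut at (340,188). The side view agrees.

Run:
```python
from h import *
P=np.load("pics/top0.png.npy"); im=cv2.imread("pics/top0.png"); hsv=cv2.cvtColor(im,cv2.COLOR_BGR2HSV)
def rect(m,n,mn=15):
    k,l=cv2.connectedComponents(m.astype(np.uint8))
    for i in range(1,k):
        q=P[l==i]
        if len(q)<mn: continue
        r=cv2.minAreaRect((q[:,:2]*1000).astype(np.float32)); v,u=np.argwhere(l==i).mean(0)
        print(n,len(q),"px",int(u),int(v),"c",np.round(r[0],0),"size",np.round(r[1],0),"ang",round(r[2],1),"z med/max",np.round([np.median(q[:,2]),q[:,2].max()],3))
for u,v in((277,193),(270,168),(138,180),(397,178),(278,225),(258,195),(160,200),(390,215)): print(u,v,hsv[v,u],np.round(P[v,u],3))
z=P[...,2]; X=P[...,0]; Y=P[...,1]
pale=(hsv[...,1]<75)&(hsv[...,2]>120)&(z<0.1)&(X>.35)&(X<.85)&(abs(Y)<.5)
rect(pale,"pale")
# crates: points high 55-75mm
cr=(abs(z-.065)<.012)&(X>.35)&(X<.8)&(abs(Y)<.5)
rect(cr,"rim",60)
t=(z>.012)&(X>.35)&(X<.8)&(abs(Y)<.2)
rect(t,"board",200)
S=np.load("pics/side0.png.npy")
g=(S[...,0]>.38)&(S[...,0]<.52)&(abs(S[...,1])<.12)&(S[...,2]>.065)
print("grip side",g.sum(),S[g].min(0),S[g].max(0)); 
g=(X>.35)&(X<.55)&(abs(Y)<.12)&(z>.066); q=P[g];print("grip top",g.sum(),q.min(0),q.max(0),cv2.minAreaRect((q[:,:2]*1000).astype(np.float32)))
b=cv2.resize(im[135:250,235:325],None,fx=6,fy=5,interpolation=cv2.INTER_CUBIC);cv2.imwrite("pics/crop.png",b)
```

```text
277 193 [ 20  53 129] [ 0.552 -0.031  0.048]
270 168 [ 19  56 133] [ 0.619 -0.012  0.05 ]
138 180 [ 19  48 128] [0.586 0.347 0.032]
397 178 [ 18  58 119] [ 0.6   -0.364  0.035]
278 225 [ 18  96 104] [ 0.468 -0.035  0.025]
258 195 [ 18  95 126] [0.55  0.019 0.023]
160 200 [ 20  98 104] [0.535 0.29  0.008]
390 215 [ 18  94 120] [ 0.5   -0.35   0.006]
pale 46 px 187 102 c [811. 228.] size [92. 36.] ang 76.1 z med/max [0.043 0.048]
pale 54 px 168 119 c [758. 270.] size [103.  30.] ang 27.2 z med/max [0.042 0.049]
pale 285 px 348 114 c [ 766. -234.] size [52. 83.] ang 17.2 z med/max [0.084 0.091]
pale 197 px 186 119 c [766. 225.] size [47. 51.] ang 87.1 z med/max [0.007 0.017]
pale 17 px 194 124 c [741. 198.] size [10. 45.] ang 43.3 z med/max [0.043 0.047]
pale 93 px 269 166 c [625. -11.] size [22. 30.] ang 2.1 z med/max [0.049 0.054]
pale 89 px 292 170 c [612. -72.] size [23. 30.] ang 17.7 z med/max [0.049 0.053]
pale 210 px 136 176 c [593. 356.] size [28. 84.] ang 7.5 z med/max [0.033 0.038]
pale 61 px 398 176 c [ 606. -369.] size [18. 29.] ang 26.2 z med/max [0.033 0.037]
pale 244 px 2
[... 225 characters left out ...]
0.053]
rim 96 px 342 123 c [ 750. -212.] size [58. 32.] ang 56.8 z med/max [0.059 0.077]
rim 884 px 136 187 c [559. 341.] size [170. 182.] ang 11.8 z med/max [0.063 0.069]
rim 885 px 392 198 c [ 539. -341.] size [170. 183.] ang 13.1 z med/max [0.063 0.069]
rim 224 px 275 229 c [453. -26.] size [126.  18.] ang 84.7 z med/max [0.059 0.077]
board 6316 px 276 193 c [557. -32.] size [181. 273.] ang 82.3 z med/max [0.023 0.106]
grip side 202 [ 0.41731753 -0.05855265  0.06535392] [0.45077425 0.00224265 0.10472333]
grip top 251 [ 0.4207307  -0.05473029  0.06608964] [0.4523096  0.00374064 0.10640904] ((436.5660705566406, -25.48332405090332), (59.11599349975586, 29.854297637939453), 85.79586029052734)
```

View pics/crop.png

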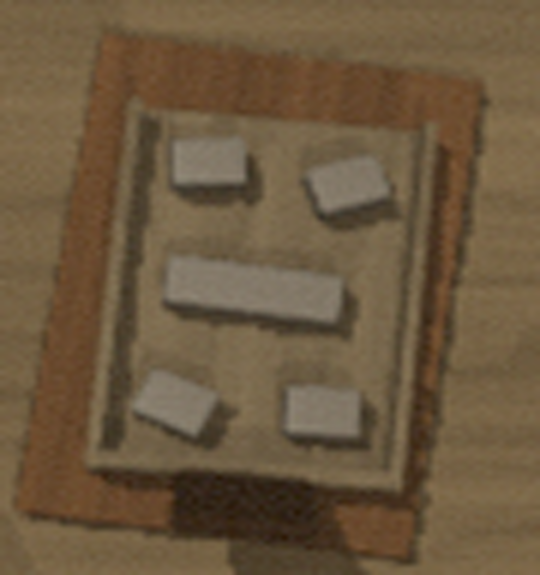

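The crop confirms the layout: long post mid-tray, a gap between the short posts for the fingers on both sides, tray yaw about −5°, board yaw about −7.7°. Next I'll move above the long post.

```bash
cat >> h.py <<'E'
def frame(yaw,tilt=0,flip=False):
    """tool y along world dir 'yaw' (deg) horizontally, z down; tilt (deg): lean so that z tips toward +yaw dir"""
    a=np.radians(yaw); f=np.array([np.cos(a),np.sin(a),0]); t=np.radians(tilt)
    z=np.sin(t)*f-np.cos(t)*np.array([0,0,1]); y=np.cos(t)*f+np.sin(t)*np.array([0,0,1])
    if flip: y=-y
    return np.stack([np.cross(y,z),y,z],1)
def delta(pos,M):
    s=status.read_state(); A=R.from_quat(s["eef_rot"]).as_matrix()
    rv=R.from_matrix(A.T@M).as_rotvec(); d=A.T@(np.array(pos)-s["ee_pos"])*1000
    print("turn",np.round(rv,3),"shift",np.round(d,1),"t",round(s["time"],2),"tcp",np.round(s["ee_pos"],4),"w",round(s["width"],4),"q",np.round(s["joint_positions"],2))
E
python3 -c "
from h import *
delta([.555,-.035,.16],frame(-8.4)); delta([.555,-.035,.16],frame(-8.4,0,True))"
```

```text
turn [-1.000e-03  1.000e-03  1.249e+00] shift [-510.9 -405.1   62.4] t 0.1 tcp [0.2822 0.5573 0.2219] w 0.0873 q [-1.12  0.33 -0.06  1.46  0.02  1.35 -0.09]
turn [-1.000e-03 -1.000e-03 -1.893e+00] shift [-510.9 -405.1   62.4] t 0.1 tcp [0.2822 0.5573 0.2219] w 0.0873 q [-1.12  0.33 -0.06  1.46  0.02  1.35 -0.09]
```

>>> {"name": "jog_arm", "arguments": {
  "plan": [
    [0,0,1.249,-511,-405,62,0.1],
    [0,0,1.249,-511,-405,62,0.1],
    [0,0,1.249,-511,-405,62,0.1],
    [0,0,1.249,-511,-405,62,0.1],
    [0,0,1.249,-511,-405,62,0.1],
    [0,0,1.249,-511,-405,62,0.1],
    [0,0,1.249,-511,-405,62,0.1],
    [0,0,1.249,-511,-405,62,0.1],
    [0,0,1.249,-511,-405,62,0.1],
    [0,0,1.249,-511,-405,62,0.1],
    [0,0,1.249,-511,-405,62,0.1],
    [0,0,1.249,-511,-405,62,0.1]
  ],
  "squeeze": 40
}}

```text
time: 1.3
ee_pos: [0.5327, 0.0133, 0.1655]
eef_rot: [0.757, 0.653, 0.0, -0.0]
ft_force: [0.8, 0.6, -0.1]
width: 0.0478
grip_force: 0.0
```

>>> {"name": "jog_arm", "arguments": {
  "plan": [
    [0,0,0.01,-50,-15,5,0.1],
    [0,0,0.01,-50,-15,5,0.1],
    [0,0,0.01,-50,-15,5,0.1],
    [0,0,0.01,-50,-15,5,0.1]
  ]
}}

```text
time: 1.7
ee_pos: [0.5104, -0.0307, 0.1608]
eef_rot: [0.76, 0.65, 0.0, -0.0]
ft_force: [0.1, 0.2, 0.4]
width: 0.0479
grip_force: 0.0
```

```bash
python3 -c "
from h import *
c=shot('wrist','w1.png'); print(np.round(c['mount'],3).tolist())
P=np.load('pics/w1.png.npy'); im=cv2.imread('pics/w1.png'); hsv=cv2.cvtColor(im,cv2.COLOR_BGR2HSV)
m=(abs(P[...,2]-.05)<.006)&(P[...,0]<.66)&(P[...,0]>.45)&(P[...,1]>-.1)&(P[...,1]<.04)&(hsv[...,1]<75)
k,l=cv2.connectedComponents(m.astype(np.uint8))
for i in range(1,k):
    q=P[l==i]
    if len(q)>200:
        r=cv2.minAreaRect((q[:,:2]*1000).astype(np.float32)); print(len(q),np.round(r[0]),np.round(r[1]),round(r[2],1),np.median(q[:,2]))
delta([.555,-.035,.16],frame(-8.4))"
```

```text
[[0.001, -0.97, -0.241, 0.067], [1.0, 0.001, 0.001, -0.0], [-0.001, -0.241, 0.97, -0.162], [0.0, 0.0, 0.0, 1.0]]
567 [517.  36.] [  5. 118.] 85.1 0.04761147715513714
1459 [622.  -8.] [27. 34.] 3.7 0.04946994125935977
1336 [492.   5.] [34. 26.] 64.3 0.049441974587368154
2910 [553. -29.] [79. 26.] 81.9 0.04950778427330091
474 [609. -59.] [16. 31.] 86.5 0.04929815603267004
1051 [488. -58.] [32. 26.] 86.6 0.04945659806110009
turn [ 0.    -0.001 -0.008] shift [ 2.4 44.7  0.9] t 1.75 tcp [ 0.5105 -0.0305  0.1609] w 0.0482 q [-0.49  0.13  0.5   1.86 -0.07  1.17 -0.12]
```

View pics/w1.png

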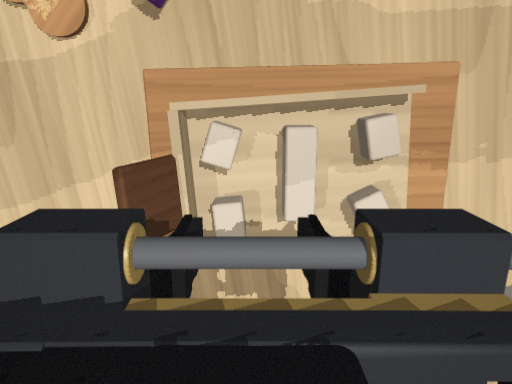

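The wrist picture shows the long post at (300,172) between the short posts, with free finger gaps. It measures 79×26 mm at (553,−29) mm with its top at 49.5 mm, as expected.

>>> {"name": "jog_arm", "arguments": {
  "plan": [
    [0,0,-0.01,2,43,30,0.1],
    [0,0,-0.01,2,43,60,0.1],
    [0,0,-0.01,2,43,90,0.1],
    [0,0,-0.01,2,43,110,0.1],
    [0,0,-0.01,2,43,125,0.1],
    [0,0,-0.01,2,43,131,0.1],
    [0,0,-0.01,2,43,131,0.1],
    [0,0,-0.01,2,43,131,-0.9],
    [0,0,-0.01,2,43,131,-0.9],
    [0,0,-0.01,2,43,131,-0.9],
    [0,0,-0.01,2,43,131,-0.9],
    [0,0,-0.01,2,43,131,-0.9]
  ],
  "squeeze": 40
}}

```text
time: 2.95
ee_pos: [0.5533, -0.0368, 0.0303]
eef_rot: [0.757, 0.653, 0.0, 0.0]
ft_force: [-1.5, 0.7, 5.9]
width: 0.0256
grip_force: 40.0
```

>>> {"name": "jog_arm", "arguments": {
  "plan": [
    [0,0,0,0,0,-30,-0.9],
    [0,0,0,0,0,-70,-0.9],
    [0,0,0,0,0,-110,-0.9],
    [0,0,0,0,0,-130,-0.9],
    [0,0,0,0,0,-130,-0.9]
  ]
}}

```text
time: 3.45
ee_pos: [0.5546, -0.037, 0.1628]
eef_rot: [0.757, 0.653, 0.002, 0.001]
ft_force: [-0.5, -0.2, -1.8]
width: 0.026
grip_force: 40.0
```

```bash
python3 -c "
from h import *
# crate long c (559,341) yaw? ; drop at -x side of the centre, 30mm back
for yw in (-8,7.5,12,18): delta([.535,.341,.15],frame(yw))
"
```

```text
turn [ 0.005 -0.002 -0.008] shift [371.  -75.   13.1] t 3.45 tcp [ 0.5546 -0.037   0.1628] w 0.026 q [-0.47  0.23  0.52  1.76 -0.12  1.18 -0.06]
turn [ 0.005 -0.001 -0.278] shift [371.  -75.   13.1] t 3.45 tcp [ 0.5546 -0.037   0.1628] w 0.026 q [-0.47  0.23  0.52  1.76 -0.12  1.18 -0.06]
turn [ 0.005 -0.001 -0.357] shift [371.  -75.   13.1] t 3.45 tcp [ 0.5546 -0.037   0.1628] w 0.026 q [-0.47  0.23  0.52  1.76 -0.12  1.18 -0.06]
turn [ 0.005 -0.001 -0.461] shift [371.  -75.   13.1] t 3.45 tcp [ 0.5546 -0.037   0.1628] w 0.026 q [-0.47  0.23  0.52  1.76 -0.12  1.18 -0.06]
```

>>> {"name": "jog_arm", "arguments": {
  "plan": [
    [0,0,-0.3,371,-75,13,-0.9],
    [0,0,-0.3,371,-75,13,-0.9],
    [0,0,-0.3,371,-75,13,-0.9],
    [0,0,-0.3,371,-75,13,-0.9],
    [0,0,-0.3,371,-75,13,-0.9],
    [0,0,-0.3,371,-75,13,-0.9],
    [0,0,-0.3,371,-75,13,-0.9],
    [0,0,-0.3,371,-75,13,-0.9],
    [0,0,-0.3,371,-75,13,-0.9],
    [0,0,-0.3,371,-75,13,-0.9],
    [0,0,-0.3,371,-75,13,-0.9],
    [0,0,-0.3,371,-75,13,-0.9]
  ]
}}

```text
time: 4.65
ee_pos: [0.5337, 0.3394, 0.1466]
eef_rot: [0.652, 0.758, -0.0, 0.0]
ft_force: [0.9, -0.3, -1.3]
width: 0.0256
grip_force: 40.0
```

```bash
python3 -c "
from h import *
delta([.535,.338,.018],frame(10))
"
```

```text
turn [-0.     0.001 -0.024] shift [ -1.5   1.1 128.6] t 4.65 tcp [0.5337 0.3394 0.1466] w 0.0256 q [-0.86  0.4   0.28  1.55 -0.12  1.21 -0.4 ]
```

>>> {"name": "jog_arm", "arguments": {
  "plan": [
    [0,0,-0.02,0,1,40,-0.9],
    [0,0,-0.02,0,1,80,-0.9],
    [0,0,-0.02,0,1,108,-0.9],
    [0,0,-0.02,0,1,122,-0.9],
    [0,0,-0.02,0,1,128,-0.9],
    [0,0,-0.02,0,1,128,-0.9],
    [0,0,-0.02,0,1,128,0.1],
    [0,0,-0.02,0,1,128,0.1],
    [0,0,-0.02,0,1,128,0.1],
    [0,0,-0.02,0,1,90,0.1],
    [0,0,-0.02,0,1,45,0.1],
    [0,0,-0.02,0,1,-20,0.1]
  ]
}}

```text
time: 5.85
ee_pos: [0.5336, 0.3409, 0.1532]
eef_rot: [0.643, 0.766, -0.0, -0.0]
ft_force: [0.6, 1.0, 1.1]
width: 0.0478
grip_force: 0.0
```

Run:
```python
from h import *
c=shot("top","top1.png"); shot("side","side1.png")
P=np.load("pics/top1.png.npy"); S=np.load("pics/side1.png.npy")
for n,p in(("top",P),("side",S)):
    q=p.reshape(-1,3); q=q[~np.isnan(q[:,0])]
    q=q[(q[:,0]>.38)&(q[:,0]<.5)&(q[:,1]>-.1)&(q[:,1]<.05)]
    # front/upper face of plate in bins of height
    for a in(.066,.074,.082,.090,.098):
        b=q[(q[:,2]>a)&(q[:,2]<a+.008)]
        if len(b): print(n,a,len(b),np.round(b.mean(0),4),np.round(b.min(0),3),np.round(b.max(0),3))
# tray outline: side walls: rect of tray rim z .042-.053 tan (not pale)
hsv=cv2.cvtColor(cv2.imread("pics/top1.png"),cv2.COLOR_BGR2HSV)
m=(P[...,2]>.040)&(P[...,2]<.053)&(P[...,0]>.4)&(P[...,0]<.7)&(abs(P[...,1]+.03)<.12)
q=P[m];r=cv2.minAreaRect((q[:,:2]*1000).astype(np.float32)); print("tray",r)
m=(P[...,2]>.012)&(P[...,2]<.06)&(P[...,0]>.4)&(P[...,0]<.72)&(abs(P[...,1]+.03)<.14)
q=P[m];r=cv2.minAreaRect((q[:,:2]*1000).astype(np.float32)); print("board",r)
delta([.437,-.025,.2],frame(-5,30))
```

```text
top 0.066 36 [ 0.4484 -0.025   0.07  ] [ 0.444 -0.054  0.066] [0.452 0.003 0.074]
top 0.074 42 [ 0.4437 -0.0241  0.078 ] [ 0.439 -0.053  0.074] [0.449 0.003 0.082]
top 0.082 35 [ 0.439 -0.026  0.086] [ 0.431 -0.055  0.082] [0.444 0.003 0.09 ]
top 0.09 50 [ 0.4335 -0.0233  0.0942] [ 0.423 -0.054  0.09 ] [0.438 0.004 0.098]
top 0.098 92 [ 0.4268 -0.0251  0.1014] [ 0.421 -0.054  0.098] [0.433 0.004 0.105]
side 0.066 23 [ 0.4441 -0.0334  0.0702] [ 0.433 -0.058  0.066] [ 0.45  -0.002  0.074]
side 0.074 29 [ 0.4393 -0.0377  0.078 ] [ 0.429 -0.056  0.074] [ 0.444 -0.004  0.082]
side 0.082 29 [ 0.4347 -0.0352  0.0861] [ 0.424 -0.058  0.082] [ 0.441 -0.002  0.09 ]
side 0.09 35 [ 0.4284 -0.0352  0.0944] [ 0.419 -0.058  0.09 ] [ 0.436 -0.001  0.098]
side 0.098 78 [ 0.4242 -0.0271  0.1009] [ 0.418 -0.057  0.098] [0.432 0.004 0.105]
tray ((552.918212890625, -35.470733642578125), (140.34130859375, 199.34376525878906), 84.94343566894531)
board ((558.2317504882812, -32.293701171875), (180.53810119628906, 270.4949035644531), 82.15219116210938)
turn [-0.51  -0.075  0.252] shift [-345.3 -161.9  -43.7] t 5.95 tcp [0.5376 0.3433 0.1602] w 0.0476 q [-0.86  0.39  0.28  1.53 -0.11  1.22 -0.39]
```

View pics/side1.png

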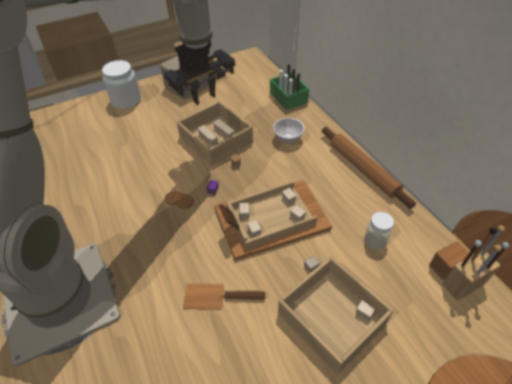

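The side view shows the long post lying in its crate at (208,135) beside the sample, with four short posts on the tray. The tray pose is (553,−35.5) mm, yaw −5°, and the grip's predicted position matches the measured plate.

Run:
```python
from h import *
M=frame(-5,30); T=np.array([.446,-.026,.0645])
delta(T-.08*M[:,2],M)
```

```text
turn [-0.51  -0.075  0.252] shift [-337.9 -192.6   22.3] t 5.95 tcp [0.5376 0.3433 0.1602] w 0.0476 q [-0.86  0.39  0.28  1.53 -0.11  1.22 -0.39]
```

>>> {"name": "jog_arm", "arguments": {
  "plan": [
    [0,0,0.13,-169,-96,5,-0.2],
    [0,0,0.13,-169,-96,5,-0.2],
    [-0.51,-0.075,0.252,-338,-193,10,-0.2],
    [-0.51,-0.075,0.252,-338,-193,10,-0.2],
    [-0.51,-0.075,0.252,-338,-193,15,-0.2],
    [-0.51,-0.075,0.252,-338,-193,20,-0.2],
    [-0.51,-0.075,0.252,-338,-193,22,-0.2],
    [-0.51,-0.075,0.252,-338,-193,22,-0.2],
    [-0.51,-0.075,0.252,-338,-193,22,-0.2],
    [-0.51,-0.075,0.252,-338,-193,22,-0.2],
    [-0.51,-0.075,0.252,-338,-193,22,-0.2],
    [-0.51,-0.075,0.252,-338,-193,22,-0.2]
  ]
}}

```text
time: 7.15
ee_pos: [0.4242, 0.0485, 0.1581]
eef_rot: [0.712, 0.658, 0.176, 0.171]
ft_force: [-1.3, 0.1, 0.6]
width: 0.0346
grip_force: 0.0
```

Run:
```python
from h import *
M=frame(-5,30); T=np.array([.446,-.026,.0645])
delta(T-.08*M[:,2],M);delta(T,M)
```

```text
turn [-0.029 -0.029  0.002] shift [-72.7 -22.1  13.7] t 7.15 tcp [0.4242 0.0485 0.1581] w 0.0346 q [ 0.24 -0.44 -0.49  2.4  -0.11  0.66 -0.26]
turn [-0.029 -0.029  0.002] shift [-75.  -19.8  93.7] t 7.15 tcp [0.4242 0.0485 0.1581] w 0.0346 q [ 0.24 -0.44 -0.49  2.4  -0.11  0.66 -0.26]
```

The arm is near its elbow limit when retracted, so I'll approach the grip from straight above with open fingers instead.

Run:
```python
from h import *
M=frame(-5,30)
delta([.45,-.026,.14],M)
```

```text
turn [-0.029 -0.029  0.002] shift [-72.9  19.5  29.1] t 7.15 tcp [0.4242 0.0485 0.1581] w 0.0346 q [ 0.24 -0.44 -0.49  2.4  -0.11  0.66 -0.26]
```

>>> {"name": "jog_arm", "arguments": {
  "plan": [
    [-0.03,-0.03,0,-73,20,29,1],
    [-0.03,-0.03,0,-73,20,29,1],
    [-0.03,-0.03,0,-73,20,29,1],
    [-0.03,-0.03,0,-73,20,29,1],
    [-0.03,-0.03,0,-73,20,29,1]
  ]
}}

```text
time: 7.65
ee_pos: [0.4502, -0.025, 0.14]
eef_rot: [0.711, 0.653, 0.174, 0.191]
ft_force: [-0.0, 0.7, -0.9]
width: 0.0665
grip_force: 0.0
```

Run:
```python
from h import *
M=frame(-5,30); T=np.array([.446,-.026,.0645])
delta([.45,-.026,.14],M); delta(T,M)
```

```text
turn [-0.     0.     0.002] shift [-1.  -0.1 -0.1] t 7.65 tcp [ 0.4502 -0.025   0.14  ] w 0.0665 q [ 0.34 -0.35 -0.4   2.41 -0.11  0.54 -0.08]
turn [-0.     0.     0.002] shift [ -1.2 -41.3  63.3] t 7.65 tcp [ 0.4502 -0.025   0.14  ] w 0.0665 q [ 0.34 -0.35 -0.4   2.41 -0.11  0.54 -0.08]
```

>>> {"name": "jog_arm", "arguments": {
  "plan": [
    [0,0,0,-1,-4,5,1],
    [0,0,0,-1,-10,12,1],
    [0,0,0,-1,-16,22,1],
    [0,0,0,-1,-24,34,1],
    [0,0,0,-1,-32,46,1],
    [0,0,0,-1,-38,56,1],
    [0,0,0,-1,-41,63,1],
    [0,0,0,-1,-41,63,1]
  ]
}}

```text
time: 8.45
ee_pos: [0.4622, -0.0265, 0.0686]
eef_rot: [0.713, 0.655, 0.168, 0.185]
ft_force: [0.5, 0.8, 0.7]
width: 0.087
grip_force: 0.0
```

Run:
```python
from h import *
M=frame(-5,30); T=np.array([.446,-.026,.0645])
delta(T,M); s=status.read_state(); print(s['ft_force'])
c=shot("wrist","w2.png")
```

```text
turn [-0.019  0.001  0.002] shift [ -0.9 -16.1  -4.2] t 8.45 tcp [ 0.4622 -0.0265  0.0686] w 0.087 q [ 1.45 -0.5  -1.34  2.42 -1.04  0.52  0.77]
[0.48229261 0.76311442 0.65106619]
```

View pics/w2.png

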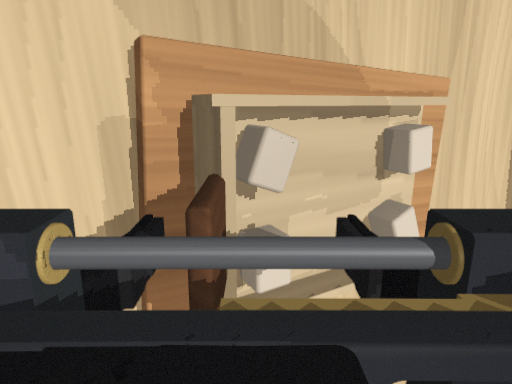

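The picture shows the grip plate (208,240) between the fingers, but nearer the left finger. j2 and j4 sit at their limits, 16 mm short of the grasp. I'll fit a kinematic model from the logged poses, so I can choose a grasp rolled about the plate normal that also reaches through the pour.

```bash
cat > kin.py <<'E'
import numpy as np, itertools
from scipy.optimize import least_squares
from scipy.spatial.transform import Rotation as R
lo=np.array([-2.6,-.5,-1.47,.16,-1.27,.06,-2.6]); hi=np.array([2.6,2.12,1.34,2.42,4.41,2.06,2.6])
def fk(q,prm,sg):
    d1,d3,d5,d7,a3,a5,a6,off7=prm
    r=R.identity(); p=np.array([0,0,d1])
    for i,(ax,t) in enumerate((('z',(0,0,0)),('y',(a3,0,d3)),('z',(0,0,0)),('y',(a5,0,d5)),('z',(0,0,0)),('y',(a6,0,d7)),('z',(0,0,0)))):
        r=r*R.from_euler(ax,sg[i]*q[i]+(off7 if i==6 else 0)); p=p+r.apply(t)
    return p,r
E
python3 - <<'E'
from kin import *; from h import status
import json
s=status.read_state()
D=[([-1.12457171,.33278888,-.06471068,1.46084484,.02159462,1.34987014,-.08848486],[.28224389,.55726982,.22185184],[.23225,.972656,-.000596,-.000119]),
([-.49,.13,.5,1.86,-.07,1.17,-.12],[.5105,-.0305,.1609],[.76,.65,0,0]),
([-.47,.23,.52,1.76,-.12,1.18,-.06],[.5546,-.037,.1628],[.757,.653,.002,.001]),
([-.86,.4,.28,1.55,-.12,1.21,-.40],[.5337,.3394,.1466],[.652,.758,0,0]),
([.24,-.44,-.49,2.4,-.11,.66,-.26],[.4242,.0485,.1581],[.712,.658,.176,.171]),
([.34,-.35,-.4,2.41,-.11,.54,-.08],[.4502,-.025,.14],[.711,.653,.174,.191]),
(s["joint_positions"].tolist(),s["ee_pos"].tolist(),s["eef_rot"].tolist())]
best=None
for s1,s3,s5,s7 in itertools.product((1,-1),repeat=4):
    sg=[s1,1,s3,1,s5,1,s7]
    def f(x):
        o=[]
        for q,p,qq in D:
            P,r=fk(q,x,sg); o+=list((P-p)*5)+list((r.inv()*R.from_quat(qq)).as_rotvec())
        return np.array(o)
    for o7 in(0,1.57,3.1,-1.57):
        z=least_squares(f,[.35,.4,.4,.25,0,0,0,o7])
        if best is None or z.cost<best[0]: best=(z.cost,z.x,sg,f(z.x).reshape(-1,6))
print(best[0],np.round(best[1],4),best[2]); print(np.round(best[3]*[200,200,200,57,57,57],1))
json.dump([list(best[1]),best[2]],open("kin.json","w"))
E
```

```text
0.08885833539385099 [ 0.4731  0.4772  0.5595  0.4246 -0.0377  0.1628 -0.0189 -4.7097] [-1, 1, -1, 1, -1, 1, -1]
[[-37.6  43.    7.9  -0.   -0.   -0.2]
 [-20.3  16.5  -3.1  -0.1  -0.1  -0.1]
 [-16.2   8.2  -1.8  -0.    0.2   0. ]
 [-16.4  17.6   6.2  -0.2  -0.2   0.3]
 [  7.1  21.8 -10.7  -0.2   0.1   0.3]
 [ -1.9  33.9  -3.8  -0.1  -0.2  -0.3]
 [ -0.9 -17.2   5.2  -0.   -0.   -0.2]]
```

```bash
cat > kin.py <<'E'
import numpy as np, json
from scipy.optimize import least_squares
from scipy.spatial.transform import Rotation as R
lo=np.array([-2.6,-.5,-1.47,.16,-1.27,.06,-2.6]); hi=np.array([2.6,2.12,1.34,2.42,4.41,2.06,2.6])
sg=[-1,1,-1,1,-1,1,-1]
def rots(q):
    r=[R.identity()]
    for i in range(7): r.append(r[-1]*R.from_euler('zyzyzyz'[i],sg[i]*q[i]+(-4.7124 if i==6 else 0)))
    return r
TERMS=[(0,2),(1,0),(1,1),(2,2),(3,1),(4,2),(5,1),(6,2),(6,0)]
def basis(q):
    r=rots(q); return np.stack([r[i].as_matrix()[:,k] for i,k in TERMS],1),r[-1]
try: L=np.array(json.load(open("kin.json")))
except Exception: L=None
def fk(q):
    B,r=basis(q); return B@L,r
def ik(p,M,seeds,m=.04):
    best=None; Mr=R.from_matrix(M)
    for s in seeds:
        def f(q):
            P,r=fk(q); return np.r_[(P-p)*10,(r.inv()*Mr).as_rotvec(),.003*(q-s)]
        z=least_squares(f,np.clip(s,lo+m+.001,hi-m-.001),bounds=(lo+m,hi-m),max_nfev=60)
        P,r=fk(z.x); e=(np.linalg.norm(P-p)*1000,np.degrees((r.inv()*Mr).magnitude()))
        if best is None or e[0]+e[1]*3<best[1][0]+best[1][1]*3: best=(z.x,e)
        if e[0]<2 and e[1]<1: break
    return best
E
python3 - <<'E'
from kin import *; from h import status
s=status.read_state()
D=[([-1.12457171,.33278888,-.06471068,1.46084484,.02159462,1.34987014,-.08848486],[.28224389,.55726982,.22185184]),
([-.49,.13,.5,1.86,-.07,1.17,-.12],[.5105,-.0305,.1609]),([-.47,.23,.52,1.76,-.12,1.18,-.06],[.5546,-.037,.1628]),
([-.86,.4,.28,1.55,-.12,1.21,-.40],[.5337,.3394,.1466]),([.24,-.44,-.49,2.4,-.11,.66,-.26],[.4242,.0485,.1581]),
([.34,-.35,-.4,2.41,-.11,.54,-.08],[.4502,-.025,.14]),(s["joint_positions"].tolist(),s["ee_pos"].tolist())]
A=np.vstack([basis(q)[0] for q,_ in D]); b=np.hstack([p for _,p in D])
x=np.linalg.lstsq(A,b,rcond=None)[0]; print(np.round(x,4)); print(np.round((A@x-b).reshape(-1,3)*1000,1))
json.dump(list(x),open("kin.json","w"))
E
```

```text
[ 0.2588 -0.0011 -0.0219  0.4499 -0.0226  0.4889 -0.0025  0.3539 -0.002 ]
[[ 1.3 -0.2  0.1]
 [ 1.  -1.  -0. ]
 [-0.9 -1.1 -1.7]
 [-2.   2.4  1.6]
 [-0.6 -0.7 -0.4]
 [ 0.8  0.9  0.2]
 [-0.3 -0.   0.2]]
```

The model fits within 2 mm. Next I'll search grasp roll and pour azimuth for one that is reachable throughout.

```bash
cat > plan.py <<'E'
from kin import *
G=np.array([-.117,0,.063]); LIP=np.array([.1,0,.006])
n=np.array([.866,0,.5]); sl=np.array([-.5,0,.866])
def tool(Rt,g,a,flip):
    "Rt tray rotation, g grip world -> tcp, M"
    z=R.from_rotvec(np.radians(a)*n).apply(-sl); y=-n if flip else n
    M=Rt.as_matrix()@np.stack([np.cross(y,z),y,z],1); return g+.019*M[:,2],M
def traj(psi,a,flip,back=.04,hz=.10,crate=(.539,-.341),ths=(0,15,25,35,45,52)):
    R0=R.from_euler('z',-5,degrees=True); T0=np.array([.553,-.0355,.018]); out=[("grasp",)+tool(R0,T0+R0.apply(G),a,flip)]
    T1=T0+[0,0,.15]; out.append(("lift",)+tool(R0,T1+R0.apply(G),a,flip))
    d=np.array([np.cos(np.radians(psi)),np.sin(np.radians(psi)),0]); lip=np.array([*crate,hz])-back*d
    for th in ths:
        Rt=R.from_euler('z',psi,degrees=True)*R.from_euler('y',th,degrees=True)
        l=lip+[0,0,.05*max(0,1-th/25)]
        out.append(("th%d"%th,)+tool(Rt,l-Rt.apply(LIP)+Rt.apply(G),a,flip))
    return out
E
python3 - <<'E'
from plan import *; from h import status
q0=status.read_state()["joint_positions"]; rng=np.random.default_rng(0)
base=[np.array([-.4,0,.4,2.,-.1,1.,0]),np.array([.34,-.35,-.4,2.4,-.1,.6,0])]
res=[]
for flip in(0,1):
  for a in(-75,-60,-45,-30,30,45,60,75):
    p,M=traj(-60,a,flip)[0][1:]
    g=ik(p,M,base+[np.clip(base[0]+rng.normal(0,.7,7),lo+.05,hi-.05) for _ in range(8)],.06)
    if g[1][0]>3 or g[1][1]>1.5: continue
    for psi in(-95,-77,-60,-45,-30):
      q=g[0]; js=0; w=[]; qs=[q]
      for nm,p,M in traj(psi,a,flip)[1:]:
        r=ik(p,M,[q],.06); js=max(js,abs(r[0]-q).max()); q=r[0]; w.append(r[1][0]+3*r[1][1]); qs.append(q)
      res.append((max(w),a,flip,psi,js,np.min(np.minimum(np.array(qs)-lo,hi-np.array(qs)))))
    print(a,flip,np.round(g[0],2))
res.sort()
for r in res[:14]: print(np.round(r,2))
E
```

```text
-75 0 [-1.13  0.81  0.48  1.98  0.66  1.42 -1.57]
-60 0 [-1.12  0.56  0.45  2.14  0.76  1.26 -1.59]
-45 0 [-0.98  0.29  0.31  2.28  0.88  1.13 -1.6 ]
-30 0 [ 0.07  0.1  -0.67  2.36  1.02  0.98 -1.54]
30 0 [ 1.79  0.27 -1.38  2.36 -0.77  0.61  1.13]
45 0 [ 0.23  0.27  0.38  2.31 -1.21  1.13  1.61]
60 0 [ 0.51  0.49  0.15  2.15 -1.16  1.36  1.69]
75 0 [ 0.59  0.71  0.08  2.   -1.11  1.58  1.74]
-75 1 [-0.83  0.73  0.13  1.97  0.83  1.58  1.43]
-60 1 [-0.81  0.51  0.1   2.12  0.88  1.38  1.45]
-45 1 [-0.76  0.28  0.08  2.27  0.93  1.17  1.51]
-30 1 [ 0.07  0.1  -0.67  2.36  1.02  0.98  1.6 ]
30 1 [ 1.75  0.24 -1.33  2.36 -0.82  0.63 -1.97]
45 1 [ 0.23  0.27  0.38  2.31 -1.21  1.13 -1.54]
60 1 [ 0.35  0.51  0.33  2.16 -1.21  1.43 -1.42]
75 1 [ 0.36  0.75  0.34  2.01 -1.21  1.71 -1.33]
[  0.   -75.     0.   -30.     0.33   0.23]
[  0.   -60.     0.   -45.     0.34   0.1 ]
[ 0.0e+00  7.5e+01  0.0e+00 -3.0e+01  3.5e-01  6.0e-02]
[  0.   -75.     0.   -45.     0.37   0.09]
[  0.    60.     0.   -30.     0.36   0.08]
[  0.   -60.     0.   -30.     0.38   0.13]
[  0.   -45.     0.   -45.     0.37   0.11]
[  0.    45.     0.   -30.     0.44   0.06]
[  0.    30.     0.   -30.     0.63   0.06]
[ 1.0e-02  7.5e+01  0.0e+00 -4.5e+01  7.5e-01  6.0e-02]
[ 1.0e-02 -4.5e+01  0.0e+00 -3.0e+01  4.1e-01  6.0e-02]
[ 2.0e-02 -3.0e+01  0.0e+00 -4.5e+01  5.0e-01  6.0e-02]
[ 2.00e-02  3.00e+01  0.00e+00 -9.50e+01  3.49e+00  6.00e-02]
[ 3.00e-02  3.00e+01  0.00e+00 -7.70e+01  2.44e+00  6.00e-02]
```

Run:
```python
from plan import *; from h import *
delta([.475,-.026,.14],frame(-5,30)); delta([.52,.03,.23],frame(-8))
p,M=traj(-45,-45,0)[0][1:]; print(p,M[:,2]); delta(p-.09*M[:,2],M)
```

```text
turn [-0.019  0.001  0.002] shift [  1.6  46.  -56.5] t 8.5 tcp [ 0.4619 -0.0266  0.0684] w 0.0872 q [ 1.45 -0.5  -1.34  2.42 -1.04  0.52  0.77]
turn [ 0.504 -0.012  0.053] shift [  61.1  124.5 -116. ] t 8.5 tcp [ 0.4619 -0.0266  0.0684] w 0.0872 q [ 1.45 -0.5  -1.34  2.42 -1.04  0.52  0.77]
[ 0.44196639 -0.03927164  0.06936506] [ 0.2905881  -0.7352031  -0.61236505]
turn [-0.018 -0.784  0.009] shift [ 49.2 -17.1 -73.6] t 8.5 tcp [ 0.4619 -0.0266  0.0684] w 0.0872 q [ 1.45 -0.5  -1.34  2.42 -1.04  0.52  0.77]
```

>>> {"name": "jog_arm", "arguments": {
  "plan": [
    [0,0,0,0,8,-12,1],
    [0,0,0,0,20,-26,1],
    [0,0,0,1,35,-45,1],
    [0,0,0,2,50,-65,1],
    [0.25,0,0.03,30,85,-90,1],
    [0.5,0,0.05,61,124,-116,1],
    [0.5,0,0.05,61,124,-116,1],
    [0.5,0,0.05,61,124,-116,1],
    [0.5,0,0.05,61,124,-116,1],
    [0.5,0,0.05,61,124,-116,1],
    [0.5,0,0.05,61,124,-116,1]
  ]
}}

```text
time: 9.6
ee_pos: [0.4788, 0.0285, 0.2448]
eef_rot: [0.752, 0.658, 0.02, 0.011]
ft_force: [0.2, 0.6, 0.2]
width: 0.0871
grip_force: 0.0
```

Run:
```python
from plan import *; from h import *
p,M=traj(-45,-45,0)[0][1:]; delta(p-.11*M[:,2],M); P=np.load
shot("side","side2.png")
P=np.load("pics/side2.png.npy").reshape(-1,3); q=P[(P[:,0]>.38)&(P[:,0]<.5)&(abs(P[:,1]+.03)<.05)&(P[:,2]>.065)&(P[:,2]<.11)]; print(len(q),q.min(0),q.max(0))
```

```text
turn [-0.474 -0.772  0.143] shift [  2.2 -74.5 105. ] t 9.6 tcp [0.4788 0.0285 0.2448] w 0.0871 q [ 1.74 -0.5  -1.47  1.78 -0.53  1.4   0.23]
199 [ 0.41732253 -0.05787485  0.06545264] [0.44859372 0.00323265 0.10422527]
```

The grip plate is unmoved. The elbow has swung to a bad configuration, so I'll extend outward to unwind it.

>>> {"name": "jog_arm", "arguments": {
  "plan": [
    [0,0,0.0,0,150,-30,0.2],
    [0,0,0.0,0,150,-30,0.2],
    [0,0,0.0,0,150,-30,0.2],
    [0,0,0.0,0,150,-30,0.2],
    [0,0,0.0,0,150,-30,0.2],
    [0,0,0.0,0,150,-30,0.2]
  ]
}}

```text
time: 10.25
ee_pos: [0.512, 0.0071, 0.3058]
eef_rot: [0.752, 0.657, 0.037, 0.025]
ft_force: [-0.2, 0.1, 0.0]
width: 0.0536
grip_force: 0.0
```

Run:
```python
from plan import *; from h import *
p,M=traj(-45,-45,0)[0][1:]; delta(p-.11*M[:,2],M)
```

```text
turn [-0.434 -0.781  0.122] shift [  16.7 -120.   159.7] t 10.25 tcp [0.512  0.0071 0.3058] w 0.0536 q [ 1.85 -0.5  -1.47  1.64 -0.54  1.48  0.27]
```

```bash
cat > sim.py <<'E'
from plan import *
from scipy.optimize import lsq_linear
def go(q,p,M,rows=12,lam=.03):
    """local IK with limits: rows of at most 50 mm, 8.6 deg"""
    Mr=R.from_matrix(M)
    for _ in range(rows):
        P,r=fk(q); d=p-P; w=(Mr*r.inv()).as_rotvec()
        k=max(1,np.linalg.norm(d)/.05,np.linalg.norm(w)/.15)
        if np.linalg.norm(d)<.0005 and np.linalg.norm(w)<.003: break
        tp=P+d/k; tr=R.from_rotvec(w/k)*r
        for _ in range(3):
            P,r=fk(q); e=np.r_[tp-P,.3*(tr*r.inv()).as_rotvec()]
            J=np.zeros((6,7))
            for i in range(7):
                x=q.copy(); x[i]+=1e-4; P2,r2=fk(x); J[:,i]=np.r_[(P2-P)/1e-4,.3*(r2*r.inv()).as_rotvec()/1e-4]
            s=lsq_linear(np.vstack([J,lam*.3*np.eye(7)]),np.r_[e,np.zeros(7)],bounds=(np.maximum(lo-q,-.2)-1e-6,np.minimum(hi-q,.2)+1e-6))
            q=np.clip(q+s.x,lo,hi)
    P,r=fk(q); return q,np.linalg.norm(P-p)*1000,np.degrees((Mr*r.inv()).magnitude())
E
python3 - <<'E'
from sim import *; from h import *
import time
# check against history
a=go(np.array([.34,-.35,-.4,2.41,-.11,.54,-.08]),np.array([.446,-.026,.0645]),frame(-5,30),8); print("hist",np.round(a[0],2),a[1:])
q0=status.read_state()["joint_positions"]
p,M=traj(-45,-45,0)[0][1:]; t=time.time(); out=[]
for az in(-60,-30,0,30,60,90):
  for r_ in(.45,.65):
    for z in(.2,.4):
      c=np.radians(az); q,e,ea=go(q0,np.array([r_*np.cos(c),r_*np.sin(c),z]),frame(az),20)
      q2,e2,ea2=go(q,p-.11*M[:,2],M,20); q3,e3,ea3=go(q2,p,M,6)
      out.append((e3+ea3,az,r_,z,e,ea,e2,ea2,np.round(q,2).tolist(),np.round(q3,2).tolist()))
out.sort(key=lambda o:o[0]); print(time.time()-t)
for o in out[:7]: print([round(x,2) if np.isscalar(x) else x for x in o])
E
```

```text
hist [ 1.43 -0.5  -1.32  2.42 -1.01  0.54  0.74] (np.float64(9.075515193376201), np.float64(2.0014062627370013))
17.966206550598145
[np.float64(0.0), -60, 0.45, 0.2, np.float64(0.0), np.float64(0.0), np.float64(0.0), np.float64(0.0), [2.41, 0.07, -1.47, 1.88, 0.07, 1.25, -0.12], [0.37, 0.6, -1.15, 2.22, 1.28, 1.61, -1.8]]
[np.float64(0.0), -60, 0.45, 0.4, np.float64(0.0), np.float64(0.0), np.float64(0.0), np.float64(0.0), [2.2, -0.1, -1.13, 1.52, -0.09, 1.66, 0.01], [0.34, 0.57, -1.12, 2.22, 1.26, 1.59, -1.79]]
[np.float64(0.0), 90, 0.45, 0.4, np.float64(0.0), np.float64(0.0), np.float64(0.0), np.float64(0.0), [0.04, -0.31, -1.34, 1.52, -0.3, 1.69, 0.24], [0.26, 0.5, -1.02, 2.22, 1.21, 1.52, -1.77]]
[np.float64(0.0), 90, 0.65, 0.4, np.float64(67.61), np.float64(14.3), np.float64(42.47), np.float64(8.94), [0.38, -0.5, -1.47, 1.43, -0.6, 1.51, 0.4], [0.33, 0.56, -1.11, 2.22, 1.25, 1.58, -1.79]]
[np.float64(0.0), -30, 0.45, 0.2, np.float64(1.26), np.float64(0.26), np.float64(42.47), np.float64(8.94), [2.28, -0.5, -1.47, 1.88, -0.51, 1.34, 0.42], [0.33, 0.56, -1.11, 2.22, 1.25, 1.58, -1.79]]
[np.float64(0.0), -30, 0.45, 0.4, np.float64(0.0), np.float64(0.0), np.float64(42.47), np.float64(8.94), [2.15, -0.32, -1.34, 1.52, -0.32, 1.7, 0.25], [0.33, 0.56, -1.11, 2.22, 1.25, 1.58, -1.79]]
[np.float64(0.0), 90, 0.45, 0.2, np.float64(0.15), np.float64(0.02), np.float64(42.47), np.float64(8.94), [-0.2, 0.06, -1.47, 1.88, 0.07, 1.25, -0.12], [0.33, 0.56, -1.11, 2.22, 1.25, 1.58, -1.79]]
```

Run:
```python
from sim import *; from h import *
q0=status.read_state()["joint_positions"]
for a in(-45,-60):
  p,M=traj(-45,a,0)[0][1:]
  q,e,ea=go(q0,p-.11*M[:,2],M,22); print(a,"app",np.round(q,2),e,ea); q,e,ea=go(q,p,M,6); print("grasp",np.round(q,2),e,ea)
  for psi in(-30,-45,-60):
    x=q;o=[]
    for nm,pp,MM in traj(psi,a,0)[1:]:
        x,e,ea=go(x,pp,MM,24); o.append((nm,round(e),round(ea),round(float(np.min(np.minimum(x-lo,hi-x))),2)))
    # and back
    for nm,pp,MM in traj(psi,a,0)[2::-1]: x,e,ea=go(x,pp,MM,24); o.append((nm,round(e),round(ea)))
    print(psi,o)
```

```text
-45 app [ 0.86 -0.5  -1.47  2.26  0.36  1.02 -1.05] 42.46854389557084 8.939491123738401
grasp [ 0.33  0.56 -1.11  2.22  1.25  1.58 -1.79] 0.00010029994489129313 2.993277849176977e-05
-30 [('lift', 0, 0, 0.08), ('th0', 0, 0, 0.12), ('th15', 0, 0, 0.31), ('th25', 0, 0, 0.35), ('th35', 0, 0, 0.25), ('th45', 0, 0, 0.06), ('th52', 0, 0, 0.0), ('th0', 0, 0), ('lift', 0, 0), ('grasp', 0, 0)]
-45 [('lift', 0, 0, 0.08), ('th0', 0, 0, 0.31), ('th15', 0, 0, 0.24), ('th25', 0, 0, 0.16), ('th35', 0, 0, 0.03), ('th45', 0, 0, 0.0), ('th52', 0, 0, 0.0), ('th0', 0, 0), ('lift', 0, 0), ('grasp', 0, 0)]
-60 [('lift', 0, 0, 0.08), ('th0', 0, 0, 0.09), ('th15', 0, 0, 0.05), ('th25', 0, 0, 0.0), ('th35', 0, 0, 0.0), ('th45', 0, 0, 0.0), ('th52', 3, 2, 0.0), ('th0', 0, 0), ('lift', 0, 0), ('grasp', 0, 0)]
-60 app [ 0.82 -0.5  -1.47  2.26  0.41  1.1  -1.09] 90.73273814422683 19.67959165397072
grasp [ 0.11  0.76 -0.94  2.07  1.25  1.87 -1.89] 2.1292510380845565e-06 6.986578349415947e-07
-30 [('lift', 0, 0, 0.15), ('th0', 0, 0, 0.21), ('th15', 0, 0, 0.23), ('th25', 0, 0, 0.16), ('th35', 0, 0, 0.05), ('th45', 0, 0, 0.0), ('th52', 0, 0, 0.0), ('th0', 0, 0), ('lift', 0, 0), ('grasp', 0, 0)]
-45 [('lift', 0, 0, 0.15), ('th0', 0, 0, 0.06), ('th15', 0, 0, 0.01), ('th25', 0, 0, 0.0), ('th35', 0, 0, 0.0), ('th45', 0, 0, 0.0), ('th52', 0, 0, 0.0), ('th0', 0, 0), ('lift', 0, 0), ('grasp', 0, 0)]
-60 [('lift', 0, 0, 0.15), ('th0', 0, 0, 0.0), ('th15', 0, 0, 0.0), ('th25', 0, 0, 0.0), ('th35', 0, 0, 0.0), ('th45', 0, 0, 0.0), ('th52', 3, 2, 0.0), ('th0', 0, 0), ('lift', 0, 0), ('grasp', 0, 0)]
```

```bash
python3 -c "
from sim import *; from h import *
delta([0.03,.45,.38],frame(88))"
```

```text
turn [ 0.085  0.055 -1.67 ] shift [ 376.3 -529.2 -111.6] t 10.25 tcp [0.512  0.0071 0.3058] w 0.0536 q [ 1.85 -0.5  -1.47  1.64 -0.54  1.48  0.27]
```

>>> {"name": "jog_arm", "arguments": {
  "plan": [
    [0.085,0.055,-1.67,376,-529,-112,0.2],
    [0.085,0.055,-1.67,376,-529,-112,0.2],
    [0.085,0.055,-1.67,376,-529,-112,0.2],
    [0.085,0.055,-1.67,376,-529,-112,0.2],
    [0.085,0.055,-1.67,376,-529,-112,0.2],
    [0.085,0.055,-1.67,376,-529,-112,0.2],
    [0.085,0.055,-1.67,376,-529,-112,0.2],
    [0.085,0.055,-1.67,376,-529,-112,0.2],
    [0.085,0.055,-1.67,376,-529,-112,0.2],
    [0.085,0.055,-1.67,376,-529,-112,0.2],
    [0.085,0.055,-1.67,376,-529,-112,0.2],
    [0.085,0.055,-1.67,376,-529,-112,0.2]
  ]
}}

```text
time: 11.45
ee_pos: [0.1687, 0.3246, 0.3592]
eef_rot: [0.151, 0.988, 0.006, 0.005]
ft_force: [1.1, 0.5, 0.3]
width: 0.0523
grip_force: 0.0
```

Run:
```python
from sim import *; from h import *
p,M=traj(-30,-45,0)[0][1:]; delta(p-.11*M[:,2],M)
q=status.read_state()["joint_positions"]
x,e,ea=go(q,p-.11*M[:,2],M,24); print(np.round(x,2),e,ea)
for tgt in ([.2,.45,.38],[.35,.3,.3],[.2,.5,.3]):
    az=np.degrees(np.arctan2(tgt[1],tgt[0])); y,e,ea=go(q,np.array(tgt),frame(az),20); x,e2,ea2=go(y,p-.11*M[:,2],M,24); print(tgt,np.round(y,2),e,ea,np.round(x,2),e2,ea2)
```

```text
turn [ 0.119 -1.006  1.447] shift [-313.2 -201.   222. ] t 11.45 tcp [0.1687 0.3246 0.3592] w 0.0523 q [ 0.11 -0.47 -0.89  1.78 -0.36  1.65  0.51]
[ 0.16  0.41 -1.13  2.13  1.01  1.66 -1.74] 0.00011348108763492635 2.8933128830241423e-05
[0.2, 0.45, 0.38] [ 0.06  0.2  -1.47  1.47  0.2   1.65 -0.24] 2.8584115365182524e-06 6.677267356551185e-07 [ 0.86 -0.5  -1.47  2.26  0.36  1.02 -1.05] 42.468543895546304 8.939491123742636
[0.35, 0.3, 0.3] [ 0.47 -0.04 -1.22  1.7  -0.04  1.46 -0.03] 0.000992797577710798 0.000268405354086461 [ 0.86 -0.5  -1.47  2.26  0.36  1.02 -1.05] 42.468543895563755 8.939491123739623
[0.2, 0.5, 0.3] [-0.2   0.36 -1.34  1.52  0.35  1.53 -0.35] 0.00025829574604062464 6.358835790024182e-05 [ 0.05  0.35 -1.01  2.13  0.97  1.6  -1.71] 5.36721736005782e-07 1.7915192810854234e-07
```

>>> {"name": "jog_arm", "arguments": {
  "plan": [
    [0.119,-1.006,1.447,-25,-16,10,0.2],
    [0.119,-1.006,1.447,-50,-32,20,0.2],
    [0.119,-1.006,1.447,-75,-48,35,0.2],
    [0.119,-1.006,1.447,-100,-64,50,0.2],
    [0.119,-1.006,1.447,-130,-84,70,0.2],
    [0.119,-1.006,1.447,-160,-103,90,0.2],
    [0.119,-1.006,1.447,-190,-122,110,0.2],
    [0.119,-1.006,1.447,-220,-141,130,0.2],
    [0.119,-1.006,1.447,-250,-160,150,0.2],
    [0.119,-1.006,1.447,-275,-177,170,0.2],
    [0.119,-1.006,1.447,-295,-190,195,0.2],
    [0.119,-1.006,1.447,-313,-201,222,0.2]
  ]
}}

```text
time: 12.65
ee_pos: [0.3836, 0.0554, 0.1751]
eef_rot: [0.675, 0.624, -0.12, 0.375]
ft_force: [0.1, -0.8, 0.8]
width: 0.0525
grip_force: 0.0
```

Run:
```python
from sim import *; from h import *
p,M=traj(-30,-45,0)[0][1:]; delta(p-.11*M[:,2],M)
q=status.read_state()["joint_positions"]
x,e,ea=go(q,p-.11*M[:,2],M,24); print(np.round(x,2),e,ea); print(go(x,p,M,24))
```

```text
turn [-0.02  -0.11   0.208] shift [18.8 10.1 43.6] t 12.65 tcp [0.3836 0.0554 0.1751] w 0.0525 q [ 0.43  0.17 -1.37  2.15  0.83  1.53 -1.35]
[ 0.12  0.39 -1.1   2.13  1.    1.64 -1.73] 1.7181923174601587e-05 4.699970192737219e-06
(array([ 0.21655136,  0.47542976, -0.97053239,  2.22094365,  1.1907863 ,
        1.49154526, -1.76593622]), np.float64(8.896530769133151e-07), np.float64(2.5879202061658204e-07))
```

>>> {"name": "jog_arm", "arguments": {
  "plan": [
    [-0.02,-0.11,0.208,19,10,10,0.0],
    [-0.02,-0.11,0.208,19,10,30,0.0],
    [-0.02,-0.11,0.208,19,10,43,0.0],
    [-0.02,-0.11,0.208,19,10,43,0.0]
  ]
}}

```text
time: 13.05
ee_pos: [0.4083, 0.0426, 0.1359]
eef_rot: [0.723, 0.534, -0.113, 0.424]
ft_force: [-0.5, -0.0, 0.8]
width: 0.0438
grip_force: 0.0
```

Run:
```python
from sim import *; from h import *
p,M=traj(-30,-45,0)[0][1:]; delta(p,M)
```

```text
turn [-0.002 -0.002  0.01 ] shift [ -0.8   2.2 110.7] t 13.05 tcp [0.4083 0.0426 0.1359] w 0.0438 q [ 0.18  0.43 -1.17  2.13  1.02  1.68 -1.74]
```

>>> {"name": "jog_arm", "arguments": {
  "plan": [
    [0,0,0.01,-1,2,30,0],
    [0,0,0.01,-1,2,60,0],
    [0,0,0.01,-1,2,85,0],
    [0,0,0.01,-1,2,103,0],
    [0,0,0.01,-1,2,110,0],
    [0,0,0.01,-1,2,110,0]
  ]
}}

```text
time: 13.65
ee_pos: [0.4427, -0.0391, 0.0729]
eef_rot: [0.727, 0.527, -0.109, 0.426]
ft_force: [0.3, 0.3, 0.2]
width: 0.0435
grip_force: 0.0
```

Run:
```python
from sim import *; from h import *
p,M=traj(-30,-45,0)[0][1:]; delta(p,M)
c=shot("side","side3.png"); s=status.read_state(); print(s['ft_force'])
P=np.load("pics/side3.png.npy"); m=(P[...,0]>.38)&(P[...,0]<.55)&(abs(P[...,1]+.03)<.1)
v,u=np.argwhere(m).mean(0); b=c["image"][...,::-1][120:280,150:350]; cv2.imwrite("pics/c3.png",cv2.resize(b,None,fx=3.5,fy=3.5,interpolation=cv2.INTER_CUBIC))
```

```text
turn [ 0.    -0.001 -0.008] shift [ 1.7 -2.4  2.1] t 13.65 tcp [ 0.4427 -0.0391  0.0729] w 0.0435 q [ 0.28  0.5  -1.04  2.21  1.21  1.53 -1.77]
[1.08057818 0.27398339 0.49209926]
```

View pics/c3.png

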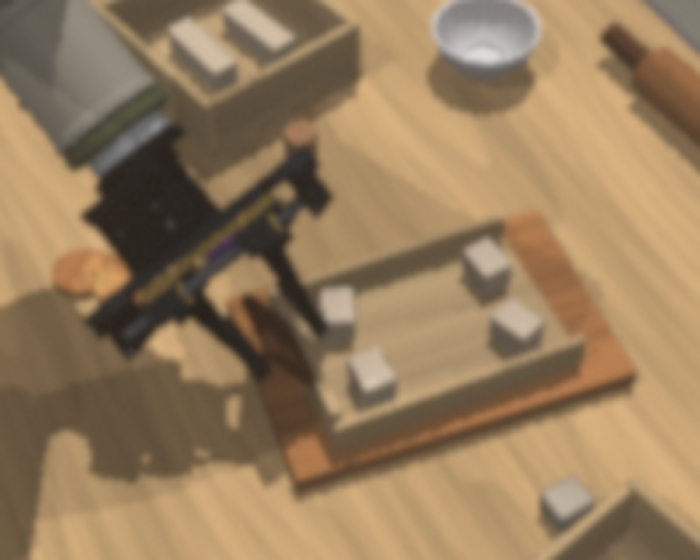

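The crop shows the fingers straddling the leaning plate (280,340) with nothing touched. Small correction, then close.

>>> {"name": "jog_arm", "arguments": {
  "plan": [
    [0,0,-0.01,2,-2,2,0],
    [0,0,-0.01,2,-2,2,-0.5],
    [0,0,-0.01,2,-2,2,-1],
    [0,0,-0.01,2,-2,2,-1],
    [0,0,-0.01,2,-2,2,-1],
    [0,0,-0.01,2,-2,2,-1],
    [0,0,-0.01,2,-2,2,-1]
  ],
  "squeeze": 60
}}

```text
time: 14.4
ee_pos: [0.4421, -0.0382, 0.0679]
eef_rot: [0.724, 0.532, -0.111, 0.425]
ft_force: [-1.3, -0.4, -2.0]
width: 0.0096
grip_force: 60.0
```

Run:
```python
from sim import *; from h import *
p,M=traj(-30,-45,0)[0][1:]; delta(p,M); delta(p+[0,0,.15],M)
```

```text
turn [-0.    -0.002  0.003] shift [-1.7  0.7 -0.1] t 14.4 tcp [ 0.4421 -0.0382  0.0679] w 0.0096 q [ 0.27  0.52 -1.04  2.21  1.22  1.53 -1.77]
turn [-0.    -0.002  0.003] shift [-93.6  75.3 -92.2] t 14.4 tcp [ 0.4421 -0.0382  0.0679] w 0.0096 q [ 0.27  0.52 -1.04  2.21  1.22  1.53 -1.77]
```

Gripped at 60 N. Lifting in steps: straight up is (−0.613, 0.497, −0.614) in tool axes.

>>> {"name": "jog_arm", "arguments": {
  "plan": [
    [0,0,0,-3,2.5,-3,-1],
    [0,0,0,-9,7.5,-9,-1],
    [0,0,0,-18,15,-18,-1],
    [0,0,0,-31,25,-31,-1],
    [0,0,0,-46,37,-46,-1],
    [0,0,0,-61,50,-61,-1],
    [0,0,0,-76,62,-76,-1],
    [0,0,0,-86,70,-86,-1],
    [0,0,0,-92,74,-92,-1],
    [0,0,0,-92,74,-92,-1]
  ]
}}

```text
time: 15.4
ee_pos: [0.4416, -0.0381, 0.2195]
eef_rot: [0.724, 0.531, -0.11, 0.426]
ft_force: [-0.1, -0.0, -5.4]
width: 0.01
grip_force: 60.0
```

```bash
cat > trk.py <<'E'
from sim import *; from h import *
def tray_fit(f):
    "tray floor plane from cloud, points just inside tray near TCP: returns normal tilt"
    pass
E
python3 - <<'E'
from trk import *
c=shot("top","top2.png"); P=np.load("pics/top2.png.npy"); hsv=cv2.cvtColor(c["image"],cv2.COLOR_RGB2HSV)
q=status.read_state(); print(q["ee_pos"],q["grip_force"],q["width"],q["ft_force"])
m=(P[...,2]>.12)&(P[...,2]<.3)&(P[...,0]>.5)&(P[...,0]<.7)&(P[...,1]>-.13)&(P[...,1]<.04)
A=P[m]; pm=m&(hsv[...,1]<75)&(hsv[...,2]>110)
f=P[m&~pm]; f=f[f[:,2]<np.percentile(f[:,2],60)]
C=np.linalg.lstsq(np.c_[f[:,:2],np.ones(len(f))],f[:,2],rcond=None)[0]; print("floor plane slope",C, "r",np.std(f[:,2]-np.c_[f[:,:2],np.ones(len(f))]@C))
k,l,st,ce=cv2.connectedComponentsWithStats(pm.astype(np.uint8))
for i in range(1,k):
    if st[i,4]>40: print("post",np.round(P[l==i].mean(0),3),st[i,4])
# plan: level transit then pour from current config
x=q["joint_positions"]
for psi in(-25,-30,-35,-45):
    y=x;o=[]
    for nm,pp,MM in traj(psi,-45,0)[2:]:
        y,e,ea=go(y,pp,MM,24); o.append((nm,round(e),round(ea),round(float(np.min(np.minimum(y-lo,hi-y))),2)))
    print(psi,o)
E
```

```text
[ 0.44139113 -0.03841082  0.21856645] 60.082564232870936 0.009999821625712318 [-0.25145494  0.31641147 -5.63257646]
floor plane slope [-0.00271704 -0.00176043  0.17499314] r 0.0011731857660006871
post [ 0.623 -0.009  0.2  ] 152
post [ 0.612 -0.072  0.2  ] 150
-25 [('th0', 0, 0, 0.04), ('th15', 0, 0, 0.23), ('th25', 0, 0, 0.38), ('th35', 0, 0, 0.39), ('th45', 0, 0, 0.21), ('th52', 0, 0, 0.08)]
-30 [('th0', 0, 0, 0.11), ('th15', 0, 0, 0.3), ('th25', 0, 0, 0.44), ('th35', 0, 0, 0.31), ('th45', 0, 0, 0.13), ('th52', 0, 0, 0.01)]
-35 [('th0', 0, 0, 0.2), ('th15', 0, 0, 0.37), ('th25', 0, 0, 0.37), ('th35', 0, 0, 0.21), ('th45', 0, 0, 0.05), ('th52', 0, 0, 0.0)]
-45 [('th0', 0, 0, 0.35), ('th15', 0, 0, 0.28), ('th25', 0, 0, 0.19), ('th35', 0, 0, 0.06), ('th45', 0, 0, 0.0), ('th52', 0, 0, 0.0)]
```

View pics/top2.png

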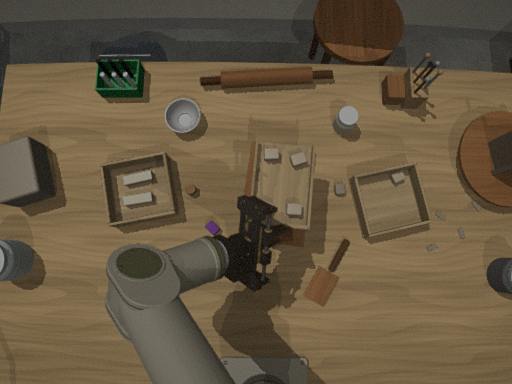

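The top view shows the tray held level (floor slope under 0.3%), with posts aboard at (271,154), (298,158) and (294,209), the fourth hidden under the gripper. Crates and bystanders are untouched. Next is a level transit to the short-post crate.

Run:
```python
from trk import *
s=status.read_state();A=R.from_quat(s["eef_rot"]).as_matrix()
tr=traj(-30,-45,0,back=.03)
n,p,M=tr[2]; delta(p,M)
```

```text
turn [ 0.268 -0.219  0.269] shift [-164.9  -98.5  122.6] t 15.45 tcp [ 0.4414 -0.0384  0.2186] w 0.01 q [ 0.54  0.09 -1.23  2.13  0.93  1.47 -1.35]
```

>>> {"name": "jog_arm", "arguments": {
  "plan": [
    [0.008,-0.007,0.008,-5,-3,4,-1],
    [0.027,-0.022,0.027,-16,-10,12,-1],
    [0.054,-0.044,0.054,-33,-20,25,-1],
    [0.086,-0.07,0.086,-53,-32,39,-1],
    [0.118,-0.096,0.118,-73,-43,54,-1],
    [0.15,-0.123,0.15,-92,-55,69,-1],
    [0.182,-0.149,0.183,-112,-67,83,-1],
    [0.214,-0.175,0.215,-132,-79,98,-1],
    [0.241,-0.197,0.242,-148,-89,110,-1],
    [0.26,-0.212,0.261,-160,-96,119,-1],
    [0.268,-0.219,0.269,-165,-99,123,-1],
    [0.268,-0.219,0.269,-165,-99,123,-1]
  ]
}}

```text
time: 16.65
ee_pos: [0.3239, -0.2332, 0.1939]
eef_rot: [0.822, 0.361, -0.201, 0.391]
ft_force: [0.1, 0.7, -5.3]
width: 0.0095
grip_force: 60.1
```

Run:
```python
from trk import *
tr=traj(-30,-45,0,back=.03,hz=.095)
delta(*tr[2][1:])
for k in(10,20,30): 
    delta(*traj(-30,-45,0,back=.03,hz=.095,ths=(k,))[2][1:])
q=status.read_state()["joint_positions"]
for k in(20,30,40,45,50,55): q,e,ea=go(q,*traj(-30,-45,0,back=.03,hz=.095,ths=(k,))[2][1:]); print(k,e,ea,np.round(q,2))
```

```text
turn [-0.002 -0.     0.001] shift [ 2.6 -1.8  1.6] t 16.65 tcp [ 0.3239 -0.2332  0.1939] w 0.0095 q [ 0.79 -0.11 -0.99  2.29  0.82  1.31 -1.31]
turn [ 0.122 -0.    -0.122] shift [-3.2 15.7 -4.2] t 16.65 tcp [ 0.3239 -0.2332  0.1939] w 0.0095 q [ 0.79 -0.11 -0.99  2.29  0.82  1.31 -1.31]
turn [ 0.245 -0.    -0.246] shift [-5.3 37.2 -6.4] t 16.65 tcp [ 0.3239 -0.2332  0.1939] w 0.0095 q [ 0.79 -0.11 -0.99  2.29  0.82  1.31 -1.31]
turn [ 0.369 -0.    -0.369] shift [ -9.5  66.7 -10.6] t 16.65 tcp [ 0.3239 -0.2332  0.1939] w 0.0095 q [ 0.79 -0.11 -0.99  2.29  0.82  1.31 -1.31]
20 5.5522650519894934e-06 1.621893454303293e-06 [ 0.82  0.08 -0.92  2.03  0.77  1.52 -0.94]
30 7.150865457221365e-07 2.0452691596785645e-07 [ 0.81  0.22 -0.9   1.87  0.78  1.68 -0.78]
40 3.527504615503525e-07 9.108041461168414e-08 [ 0.78  0.36 -0.87  1.69  0.8   1.85 -0.63]
45 2.6657790991848256e-06 5.256959826744832e-07 [ 0.75  0.43 -0.85  1.59  0.82  1.94 -0.55]
50 2.160252025192778e-06 3.316759866251764e-07 [ 0.72  0.5  -0.83  1.49  0.84  2.03 -0.47]
55 0.0005026671804383863 0.00016972409170824978 [ 0.59  0.53 -0.66  1.4   0.81  2.06 -0.35]
```

>>> {"name": "jog_arm", "arguments": {
  "plan": [
    [0.03,0,-0.03,0,3,0,-1],
    [0.08,0,-0.08,-2,9,-2,-1],
    [0.122,0,-0.122,-3,16,-4,-1],
    [0.165,0,-0.165,-4,23,-5,-1],
    [0.205,0,-0.205,-5,30,-6,-1],
    [0.245,0,-0.246,-5,37,-6,-1],
    [0.285,0,-0.287,-7,46,-8,-1],
    [0.285,0,-0.287,-7,46,-8,-1],
    [0.285,0,-0.287,-7,46,-8,-1],
    [0.285,0,-0.287,-7,46,-8,-1]
  ]
}}

```text
time: 17.65
ee_pos: [0.3544, -0.2487, 0.226]
eef_rot: [0.809, 0.443, -0.303, 0.239]
ft_force: [0.5, 0.2, -5.3]
width: 0.0098
grip_force: 60.0
```

```bash
cat >> trk.py <<'E'
def posts(f):
    c=shot("top",f); P=np.load("pics/"+f+".npy"); hsv=cv2.cvtColor(c["image"],cv2.COLOR_RGB2HSV)
    pm=(hsv[...,1]<75)&(hsv[...,2]>105)&(P[...,0]>.35)&(P[...,0]<.7)&(P[...,1]<-.1)&(P[...,1]>-.46)&(P[...,2]<.3)
    k,l,st,ce=cv2.connectedComponentsWithStats(pm.astype(np.uint8))
    for i in range(1,k):
        if st[i,4]>25: print("post",np.round(P[l==i].mean(0),3),st[i,4],ce[i].round())
    return c,P
E
python3 - <<'E'
from trk import *
posts("top3.png")
for k in(30,35,40,45): delta(*traj(-30,-45,0,back=.03,hz=.095,ths=(k,))[2][1:])
E
```

```text
post [ 0.605 -0.368  0.033] 89 [398. 176.]
post [ 0.515 -0.287  0.137] 109 [382. 204.]
post [ 0.478 -0.339  0.14 ] 111 [404. 219.]
post [ 0.378 -0.292  0.187] 63 [393. 260.]
turn [ 0.086  0.001 -0.081] shift [-8.6 18.  -7.3] t 17.7 tcp [ 0.3543 -0.2488  0.2261] w 0.0093 q [ 0.83  0.12 -0.92  1.98  0.77  1.57 -0.88]
turn [ 0.148  0.001 -0.143] shift [-17.   32.7 -15.5] t 17.7 tcp [ 0.3543 -0.2488  0.2261] w 0.0093 q [ 0.83  0.12 -0.92  1.98  0.77  1.57 -0.88]
turn [ 0.209  0.001 -0.205] shift [-24.3  48.4 -22.8] t 17.7 tcp [ 0.3543 -0.2488  0.2261] w 0.0093 q [ 0.83  0.12 -0.92  1.98  0.77  1.57 -0.88]
turn [ 0.271  0.001 -0.266] shift [-30.7  64.8 -29.1] t 17.7 tcp [ 0.3543 -0.2488  0.2261] w 0.0093 q [ 0.83  0.12 -0.92  1.98  0.77  1.57 -0.88]
```

>>> {"name": "jog_arm", "arguments": {
  "plan": [
    [0.04,0,-0.04,-4,8,-4,-1],
    [0.086,0,-0.081,-9,18,-7,-1],
    [0.118,0,-0.112,-13,25,-11,-1],
    [0.118,0,-0.112,-13,25,-11,-1],
    [0.118,0,-0.112,-13,25,-11,-1],
    [0.118,0,-0.112,-13,25,-11,-1]
  ]
}}

```text
time: 18.3
ee_pos: [0.3732, -0.2615, 0.2459]
eef_rot: [0.796, 0.469, -0.342, 0.174]
ft_force: [-0.5, -0.8, -4.8]
width: 0.0093
grip_force: 60.0
```

Run:
```python
from trk import *
posts("top4.png")
for k in(35,40,45,50): delta(*traj(-30,-45,0,back=.03,hz=.095,ths=(k,))[2][1:])
```

```text
post [ 0.604 -0.368  0.032] 86 [398. 177.]
post [ 0.546 -0.309  0.097] 100 [385. 194.]
turn [ 0.03   0.001 -0.031] shift [-4.4  6.7 -5.4] t 18.35 tcp [ 0.3733 -0.2616  0.2461] w 0.0098 q [ 0.81  0.25 -0.89  1.83  0.78  1.72 -0.74]
turn [ 0.091  0.001 -0.093] shift [-13.5  20.5 -14.4] t 18.35 tcp [ 0.3733 -0.2616  0.2461] w 0.0098 q [ 0.81  0.25 -0.89  1.83  0.78  1.72 -0.74]
turn [ 0.153  0.001 -0.155] shift [-21.6  35.3 -22.6] t 18.35 tcp [ 0.3733 -0.2616  0.2461] w 0.0098 q [ 0.81  0.25 -0.89  1.83  0.78  1.72 -0.74]
turn [ 0.215  0.001 -0.217] shift [-28.8  51.1 -29.8] t 18.35 tcp [ 0.3733 -0.2616  0.2461] w 0.0098 q [ 0.81  0.25 -0.89  1.83  0.78  1.72 -0.74]
```

Posts are sliding at about 32°. Hold briefly, then tip further.

>>> {"name": "jog_arm", "arguments": {
  "plan": [
    [0,0,0,0,0,0,-1],
    [0,0,0,0,0,0,-1],
    [0,0,0,0,0,0,-1],
    [0.03,0,-0.031,-4,7,-5,-1],
    [0.06,0,-0.06,-9,13,-10,-1],
    [0.06,0,-0.06,-9,13,-10,-1],
    [0.091,0,-0.093,-13,20,-14,-1],
    [0.091,0,-0.093,-13,20,-14,-1],
    [0.091,0,-0.093,-13,20,-14,-1],
    [0.091,0,-0.093,-13,20,-14,-1]
  ]
}}

```text
time: 19.35
ee_pos: [0.3917, -0.2715, 0.2641]
eef_rot: [0.78, 0.489, -0.37, 0.121]
ft_force: [-0.1, -0.1, -3.7]
width: 0.0094
grip_force: 60.0
```

Run:
```python
from trk import *
posts("top5.png"); shot("side","side5.png")
```

```text
post [ 0.604 -0.369  0.033] 77 [398. 177.]
```

View pics/side5.png

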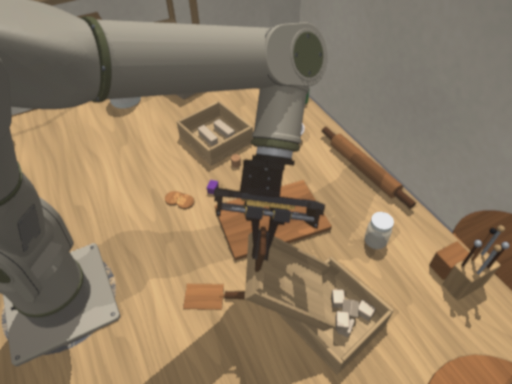

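The side view shows posts in the short crate around (338,296)–(366,322) and the visible part of the tray empty. I'll tip a bit more to be sure, then count.

>>> {"name": "jog_arm", "arguments": {
  "plan": [
    [0.03,0,-0.031,-4,7,-5,-1],
    [0.06,0,-0.06,-8,15,-9,-1],
    [0.1,0,-0.1,-13,24,-13,-1],
    [0.1,0,-0.1,-13,24,-13,-1],
    [0.1,0,-0.1,-13,24,-13,-1],
    [0.1,0,-0.1,-13,24,-13,-1]
  ]
}}

```text
time: 20.05
ee_pos: [0.415, -0.2847, 0.2782]
eef_rot: [0.76, 0.508, -0.4, 0.063]
ft_force: [-0.5, -0.1, -3.3]
width: 0.0099
grip_force: 60.0
```

Run:
```python
from trk import *
f=[]
for i in range(4): f.append(status.read_state()["ft_force"][2]); c=camera("side")
print(f)
c=shot("side","side6.png"); b=c["image"][...,::-1][230:370,230:400]; b=cv2.convertScaleAbs(b,alpha=1.3)
cv2.imwrite("pics/c6.png",cv2.resize(b,None,fx=4,fy=4,interpolation=cv2.INTER_CUBIC))
```

```text
[np.float64(-3.2702678359814206), np.float64(-3.573181135151406), np.float64(-3.397686333112165), np.float64(-2.259331188287921)]
```

View pics/c6.png

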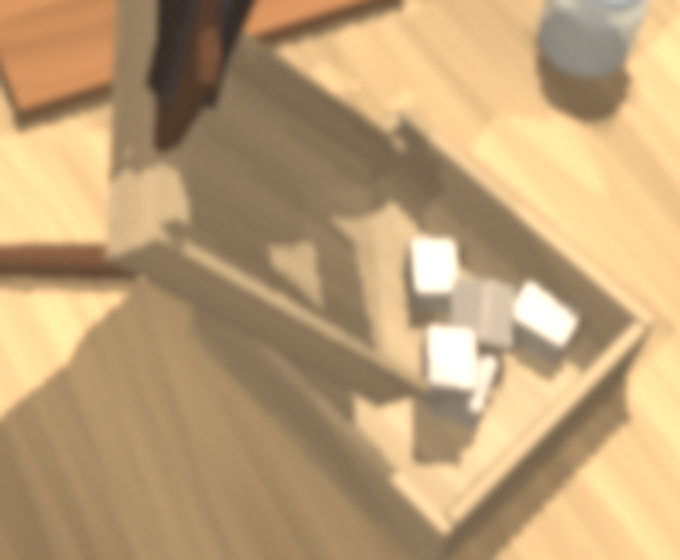

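The crop shows five posts in the crate: (435,270), (482,310), (545,320), (452,360), and one beneath at (480,390). The wrist force is down to the tray's own weight. Now back to level.

Run:
```python
from trk import *
a=traj(-30,-45,0,back=.03,hz=.095,ths=(25,))[2][1:]; b=traj(-30,-45,0,back=.03,hz=.12,ths=(0,))[2][1:]
delta(*a); delta(*b)
q=status.read_state()["joint_positions"]; q,e,ea=go(q,*b,24); print(e,ea,np.round(q,2)); print([v for v in go(q,*traj(-30,-45,0)[1][1:],24)])
```

```text
turn [-0.285  0.     0.285] shift [ 50.5 -46.3  50.3] t 20.3 tcp [ 0.4151 -0.2851  0.2784] w 0.0094 q [ 0.73  0.48 -0.83  1.53  0.84  1.99 -0.5 ]
turn [-0.594  0.     0.593] shift [ 65.5 -80.3  65.4] t 20.3 tcp [ 0.4151 -0.2851  0.2784] w 0.0094 q [ 0.73  0.48 -0.83  1.53  0.84  1.99 -0.5 ]
8.936815104517604e-05 2.489650485518305e-05 [ 0.82 -0.17 -0.99  2.27  0.77  1.31 -1.24]
[array([ 0.59632373,  0.10274471, -1.2902958 ,  2.1270829 ,  0.94656574,
        1.48008492, -1.36284808]), np.float64(7.38209184546283e-05), np.float64(1.9133209204249892e-05)]
```

>>> {"name": "jog_arm", "arguments": {
  "plan": [
    [-0.05,0,0.05,5,-4,5,-1],
    [-0.12,0,0.12,18,-15,18,-1],
    [-0.2,0,0.2,34,-30,34,-1],
    [-0.285,0,0.285,48,-44,48,-1],
    [-0.36,0,0.36,54,-52,54,-1],
    [-0.44,0,0.44,58,-61,58,-1],
    [-0.52,0,0.52,62,-71,62,-1],
    [-0.57,0,0.57,65,-78,65,-1],
    [-0.594,0,0.593,66,-80,65,-1],
    [-0.594,0,0.593,66,-80,65,-1]
  ]
}}

```text
time: 21.3
ee_pos: [0.3241, -0.2319, 0.2154]
eef_rot: [0.822, 0.361, -0.201, 0.393]
ft_force: [0.2, -0.1, -3.4]
width: 0.01
grip_force: 60.0
```

Run:
```python
from trk import *
posts("top6.png")
p,M=traj(-30,-45,0)[1][1:]; delta(p,M)
```

```text
post [ 0.599 -0.364  0.036] 110 [397. 178.]
post [ 0.571 -0.312  0.046] 65 [380. 187.]
post [ 0.538 -0.372  0.059] 109 [404. 199.]
turn [-0.267  0.219 -0.266] shift [ 158.9    6.8 -160.2] t 21.35 tcp [ 0.3246 -0.232   0.2154] w 0.0101 q [ 0.81 -0.17 -0.98  2.26  0.77  1.31 -1.24]
```

>>> {"name": "jog_arm", "arguments": {
  "plan": [
    [-0.008,0.007,-0.008,5,0,-5,-1],
    [-0.027,0.022,-0.027,16,1,-16,-1],
    [-0.054,0.044,-0.053,32,1,-32,-1],
    [-0.086,0.07,-0.085,51,2,-51,-1],
    [-0.118,0.096,-0.117,70,3,-70,-1],
    [-0.15,0.123,-0.149,89,4,-90,-1],
    [-0.182,0.149,-0.181,108,5,-109,-1],
    [-0.214,0.175,-0.213,127,6,-128,-1],
    [-0.241,0.197,-0.24,143,6,-144,-1],
    [-0.26,0.212,-0.258,154,7,-155,-1],
    [-0.267,0.219,-0.266,159,7,-160,-1],
    [-0.267,0.219,-0.266,159,7,-160,-1]
  ]
}}

```text
time: 22.55
ee_pos: [0.4429, -0.0383, 0.2188]
eef_rot: [0.725, 0.531, -0.11, 0.425]
ft_force: [0.1, -0.5, -4.0]
width: 0.0099
grip_force: 60.0
```

```bash
cat >> trk.py <<'E'
def floor():
    c=shot("top","tf.png"); P=np.load("pics/tf.png.npy")
    z0=status.read_state()["ee_pos"][2]-.0685+.024
    m=(abs(P[...,2]-z0)<.014)&(P[...,0]>.5)&(P[...,0]<.64)&(P[...,1]>-.09)&(P[...,1]<.02)
    f=P[m]; C=np.linalg.lstsq(np.c_[f[:,:2]-[.553,-.0355],np.ones(len(f))],f[:,2],rcond=None)[0]; print("floor slope,z",np.round(C,4),"n",len(f))
    m=(P[...,2]>z0+.012)&(P[...,2]<z0+.03)&(P[...,0]>.44)&(P[...,0]<.69)&(abs(P[...,1]+.03)<.12); m&=P[...,0]>.5
    print(cv2.minAreaRect((P[m][:,:2]*1000).astype(np.float32)))
E
python3 - <<'E'
from trk import *
floor()
p,M=traj(-30,-45,0)[0][1:]; delta(p,M)
E
```

```text
floor slope,z [-0.0034  0.0021  0.1738] n 2572
((578.6038208007812, -37.44585418701172), (140.38824462890625, 145.812255859375), 85.10680389404297)
turn [-0.001 -0.002 -0.   ] shift [ 91.1 -75.1  91.7] t 22.6 tcp [ 0.4425 -0.0392  0.2188] w 0.0095 q [ 0.58  0.1  -1.27  2.12  0.94  1.48 -1.36]
```

>>> {"name": "jog_arm", "arguments": {
  "plan": [
    [0,0,0,9,-7.5,9,-1],
    [0,0,0,25,-20,25,-1],
    [0,0,0,43,-35,43,-1],
    [0,0,0,58,-47.5,58,-1],
    [0,0,0,70,-57,70,-1],
    [0,0,0,79,-64.5,79,-1],
    [0,0,0,84.5,-69,84.5,-1],
    [0,0,0,87.5,-71.5,87.5,-1],
    [0,0,0,89.5,-73,89.5,-1],
    [0,0,0,90.5,-74,90.5,-1],
    [0,0,0,90.5,-74,90.5,-1]
  ]
}}

```text
time: 23.7
ee_pos: [0.4427, -0.0395, 0.0716]
eef_rot: [0.725, 0.53, -0.11, 0.426]
ft_force: [-0.3, -0.3, -3.0]
width: 0.0096
grip_force: 60.0
```

Run:
```python
from trk import *
floor(); print(status.read_state()["ft_force"],status.read_state()["ee_pos"])
```

```text
floor slope,z [-0.0021 -0.0016  0.0268] n 1997
((581.1663818359375, -39.057212829589844), (140.25668334960938, 148.07949829101562), 84.7186508178711)
[-0.42524031 -0.30850641 -3.32607382] [ 0.44271831 -0.03946606  0.07171222]
```

>>> {"name": "jog_arm", "arguments": {
  "plan": [
    [0,0,0,0.6,-0.5,0.6,-1],
    [0,0,0,1.2,-1,1.2,-1],
    [0,0,0,1.8,-1.5,1.8,-1],
    [0,0,0,2.2,-1.8,2.2,-1],
    [0,0,0,2.4,-2,2.4,-1],
    [0,0,0,2.4,-2,2.4,-1]
  ]
}}

```text
time: 24.35
ee_pos: [0.4426, -0.0394, 0.0677]
eef_rot: [0.725, 0.53, -0.111, 0.426]
ft_force: [-2.0, 0.5, 3.3]
width: 0.0096
grip_force: 60.0
```

Contact: the wrist force rose by about 6.6 N. Hold, check, then release.

>>> {"name": "jog_arm", "arguments": {
  "plan": [
    [0,0,0,0,0,0,-1],
    [0,0,0,0.3,-0.2,0.3,-1],
    [0,0,0,0.3,-0.2,0.3,-1]
  ]
}}

```text
time: 24.65
ee_pos: [0.4426, -0.0395, 0.0677]
eef_rot: [0.725, 0.529, -0.111, 0.426]
ft_force: [-6.6, 2.0, 10.9]
width: 0.01
grip_force: 60.0
```

Run:
```python
from trk import *
floor(); print(status.read_state()["ft_force"])
```

```text
floor slope,z [ 0.0002 -0.0001  0.0232] n 1982
((580.1271362304688, -39.10016632080078), (140.15554809570312, 145.4248504638672), 85.04696655273438)
[-5.39361172  1.73635747  9.14965296]
```

Flat on the board. Release to about 44 mm and back out along the tool axis.

>>> {"name": "jog_arm", "arguments": {
  "plan": [
    [0,0,0,-0.3,0.2,-0.3,-0.5],
    [0,0,0,-0.3,0.2,-0.3,-0.2],
    [0,0,0,-0.3,0.2,-0.3,0],
    [0,0,0,-0.3,0.2,-0.3,0],
    [0,0,0,-0.3,0.2,-0.3,0],
    [0,0,0,0,0,-15,0],
    [0,0,0,0,0,-40,0],
    [0,0,0,0,0,-75,0],
    [0,0,0,0,0,-110,0],
    [0,0,0,0,0,-140,0],
    [0,0,0,0,0,-140,0],
    [0,0,0,0,0,-140,0]
  ]
}}

```text
time: 25.9
ee_pos: [0.4017, 0.0643, 0.1531]
eef_rot: [0.725, 0.53, -0.11, 0.426]
ft_force: [-0.1, 0.5, -0.2]
width: 0.0436
grip_force: 0.0
```

Run:
```python
from trk import *
c,P=posts("top7.png"); 
m=(P[...,2]>.040)&(P[...,2]<.053)&(P[...,0]>.4)&(P[...,0]<.7)&(abs(P[...,1]+.03)<.12)
print("tray",cv2.minAreaRect((P[m][:,:2]*1000).astype(np.float32)))
f=P[(P[...,2]<.032)&(P[...,2]>.01)&(P[...,0]>.5)&(P[...,0]<.64)&(P[...,1]>-.09)&(P[...,1]<.02)]; print("floor",np.linalg.lstsq(np.c_[f[:,:2]-[.553,-.0355],np.ones(len(f))],f[:,2],rcond=None)[0])
q=P[(P[...,0]>.46)&(P[...,0]<.62)&(P[...,1]>-.42)&(P[...,1]<-.27)]; print("crate max z",np.nanmax(q[:,2]))
P0=np.load("pics/top0.png.npy"); a=cv2.imread("pics/top0.png").astype(int); b=cv2.imread("pics/top7.png").astype(int)
for n,(u,v) in dict(cork=(192,190),off=(340,188),jar=(348,114),bowl=(183,116),rib=(210,265),tool=(322,285),purple=(213,228)).items():
    print(n,np.abs(a-b)[v-6:v+7,u-6:u+7].mean().round(1),end=" ")
s=status.read_state(); print(s["ft_force"],s["ee_pos"],s["grip_force"])
```

```text
post [ 0.595 -0.362  0.038] 129 [397. 180.]
post [ 0.572 -0.205  0.021] 79 [340. 188.]
post [ 0.57  -0.316  0.033] 107 [380. 189.]
post [ 0.538 -0.372  0.058] 117 [404. 199.]
tray ((553.8027954101562, -36.86949157714844), (140.51499938964844, 198.49534606933594), 84.90491485595703)
floor [ 0.00093614 -0.00114853  0.02324218]
crate max z 0.06897555295389535
cork 7.1 off 8.5 jar 11.4 bowl 10.4 rib 44.3 tool 7.6 purple 37.2 [ 0.25611484 -0.27673757 -0.3005286 ] [0.40167638 0.0633467  0.15269222] 0.0
```

Run:
```python
from trk import *
P=np.load("pics/top7.png.npy"); P0=np.load("pics/top0.png.npy"); shot("side","s7.png"); S=np.load("pics/s7.png.npy")
d=(P[...,2]-P0[...,2]>.012)&(P[...,2]<.12)&(P0[...,1]<-.1)
k,l,st,ce=cv2.connectedComponentsWithStats(d.astype(np.uint8))
for i in range(1,k):
    if st[i,4]>20: print(st[i],np.round(np.median(P[l==i],0),3))
ca,sa=np.cos(np.radians(13)),np.sin(np.radians(13))
for Q in(P,S):
    q=Q.reshape(-1,3); x=(q[:,0]-.539)*ca+(q[:,1]+.341)*sa; y=-(q[:,0]-.539)*sa+(q[:,1]+.341)*ca
    i=(abs(x)<.073)&(abs(y)<.078)&(q[:,2]>.02); H=np.zeros((16,15),int)
    np.maximum.at(H,(((y[i]+.08)/.01).astype(int),((x[i]+.075)/.01).astype(int)),(q[i,2]*1000).astype(int)); print(H)
```

```text
[372 180  40  28 464] [ 0.561 -0.354  0.042]
[[ 0  0  0  0  0  0  0  0  0  0  0  0  0 59  0]
 [ 0  0  0  0  0  0  0  0  0  0  0  0  0  0  0]
 [ 0  0  0  0  0  0 54 31  0  0  0  0 35 35 34]
 [ 0  0  0  0  0 59 61 34 35 35  0  0 37 38 36]
 [ 0  0  0  0 59 62 62 62 61 46 39 37 35 35 34]
 [ 0  0  0  0 56 60 60 62 60 51 51 48 44 37 34]
 [ 0  0  0  0  0 54 63 62 36 49 58 58 49  0  0]
 [ 0  0  0  0  0  0 60  0  0 42 54 56 32  0  0]
 [ 0  0  0  0  0  0  0  0  0 31 45 39  0  0  0]
 [ 0  0  0  0  0  0  0  0  0 36 35 36 33  0  0]
 [ 0  0  0  0  0  0  0  0  0 32 36 36 35  0  0]
 [ 0  0  0  0  0  0  0  0  0  0 34 35 26  0  0]
 [ 0  0  0  0  0  0  0  0  0  0  0  0  0  0  0]
 [ 0  0  0  0  0  0  0  0  0  0  0  0  0  0  0]
 [ 0  0  0  0  0  0  0  0  0  0  0  0  0  0  0]
 [ 0  0  0  0  0  0  0  0  0  0  0  0  0  0  0]]
[[ 0  0  0  0  0  0  0  0  0  0  0  0  0  0  0]
 [ 0  0  0  0  0  0  0  0  0  0  0  0 33 31  0]
 [ 0  0  0  0  0 58 35 35  0  0  0  0 35 35 35]
 [ 0  0  0  0 56 62 61 36 35 34 35 34 36 36 35]
 [ 0  0  0  0 62 62 63 61 59 48 47 44 38 36 33]
 [ 0  0  0  0 60 62 62 60 58 56 54 54 46 34 32]
 [ 0  0  0  0  0 59 62 60 40 50 58 58  0  0  0]
 [ 0  0  0  0  0  0  0  0  0 43 50  0  0  0  0]
 [ 0  0  0  0  0  0  0  0 21 37 35 33  0  0  0]
 [ 0  0  0  0  0  0  0  0 33 35 37 37 35  0  0]
 [ 0  0  0  0  0  0  0  0  0 35 36 36 34  0  0]
 [ 0  0  0  0  0  0  0  0  0  0 34 35  0  0 51]
 [ 0  0  0  0  0  0  0  0  0  0  0  0  0  0  0]
 [ 0  0  0  0  0  0  0  0  0  0  0  0  0  0  0]
 [ 0  0  0  0  0  0  0  0  0  0  0  0  0  0  0]
 [ 0  0  0  0  0  0  0  0  0  0  0  0  0  0  0]]
```

All five short posts lie in the crate (tops at 63 mm or lower), nothing else has moved, and the tray is flat and centred.

```bash
python3 -c "
from bench import order; print(order.close_job())"
```

```text
the job is handed in; nothing more can be done
None
```

The job is handed in (no verdict shown): the long post is in the long crate, all four short posts were tipped into the short crate, and the empty tray is flat and centred on its board. The rib was hidden by the arm in the last check, so I could not confirm it stayed put.

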